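Fetch the torch from the back of the desk tidy

TASK

The torch lies at the back of the desk tidy, hemmed in by the pencil tin, the hole punch and the glass paperweight. First stand all three over on the grey felt mat, then lay the torch in its light wooden cradle, switch up, between the cheeks and centred lengthwise (either way round), and let go of it; only then put the three back upright, each centred on the very cork inlay it came from, the punch again lying front to back. Set the glass paperweight down gently, and leave the little sharpener and the eraser on the tidy where they are.

Things in the scene. Friction and masses are not known exactly. Their poses are not given: they have to be found in the camera images.
- tin: Empty open aluminium pencil tin, round, 66 mm across, 95 mm tall, 3 mm wall, about 0.12 kg; origin: centre of underside, z up. The only tall thing on the tidy: a gripper reaching low beside it may strike it. Starts upright on one of the tidy's cork inlays.
- punch: Grey steel hole punch with a press lever (rigid here), 76 mm long (x), 40 mm wide (y), plumb sides up to 44 mm, lever on top to 60 mm; 0.3 kg; origin: centre of underside, z up. The block to grip across y, 14 to 44 mm high, reaches from x = -10 to +34 mm. Starts on a cork inlay, its x within 0.06 rad of the tidy's x.
- paperweight: Round clear glass paperweight with a blue disc and a white ball inside, 62 mm across with plumb sides up to 26 mm, then domed to 43 mm; about 0.28 kg; origin: centre of underside, z up. Starts on a cork inlay.
- torch: Black plastic torch, grey slide switch on top, 190 mm long (x, lens at +x); square body 32 mm wide (y), 34 mm high from x = -95 to +58 mm, then a round head 40 mm across; lies flat, does not roll, 0.18 kg; origin: centre of underside, z up, at mid-length. Starts along the tidy's y axis at its back, its axis about 69 mm beyond (tidy +x) the inlay centres.
- tidy: Desk tidy, fixed: a flat dark wooden board 160 mm (x) by 300 mm (y), 10 mm thick, no rim; origin: centre of underside, z up. Level in its top are three square cork inlays 82 mm wide, centred at x = -30, y = -100, 0 and +100 mm. At the start tin, punch and paperweight stand centred on one each, in any order.
- mat: Grey felt mat, fixed, 320 mm (x) by 140 mm (y), 4 mm thick, empty at the start, on the left or the right of the tidy; origin: centre of underside, z up.
- cradle: Light wooden torch cradle, fixed, across the tidy from the mat: plate 190 mm (x) by 74 mm (y), 8 mm thick, on which the torch lies along x; two pairs of cheeks at x = -48 and +48 mm (14 mm long, tops at 30 mm) leave a 48 mm gap in y. The middle 82 mm are open for the fingers. origin: centre of underside, z up.
- sharpener: Tiny aluminium pencil sharpener, 25 x 15 x 12 mm, loose, on the tidy's rear corner on its +y side; origin: centre of underside, z up. Leave it alone.
- eraser: White eraser in a card sleeve, 40 x 18 x 12 mm, loose, on the tidy's rear corner on its -y side; origin: centre of underside, z up. Leave it alone.
Mind the look-alikes: they are no part of the job. What is shaped like the paperweight but black or turquoise is not meant.

How it is judged:
By the outcome, as a careful person would: the job done as asked, in the order asked, and still so for the second after the job is handed in, with the robot touching nothing.
It also fails if it takes over 136 s, if anything falls off the work surface, if the arm or the gripper's body presses on something with over 40 N, if the wrist force passes 120 N, or if a joint passes its speed limit or range.

ROBOT

A 6-joint arm with a two-finger parallel gripper is mounted at the origin on the work surface. World frame = base frame: x ahead of the robot, y to its left, z up, the work surface at z = 0. Lengths are in m, angles in rad, forces in N, time in s.
With the tool pointing down it reaches from about 0.35 to 0.775 m from the base axis. Payload 5.5 kg.
Tool frame: the origin (TCP) lies midway between the tips of the shut fingers; the grasp point (between the pads) lies 19 mm behind it; z points along the fingers, y is the line along which they close (so a half turn about z gives the same grasp; the last joint's range is limited). The gripper opens to 85 mm and grips with 20 to 120 N. Pads are 22 mm wide; open, the fingers measure 114 mm over their backs; the gripper's body (76 mm by 85 mm) begins 54 mm behind the grasp point. The pads swing forward as they close: fully open they stand 13 mm farther back than shut.
Start: joints at [-1.395, 0.313, 0.046, 1.304, 0, 1.431], TCP at [0.179, -0.547, 0.231] pointing down, gripper open.
Joint ranges: [-2.76, 2.76], [-0.86, 1.69], [-1.03, 1.26], [-2.2, 2.34], [-1.47, 1.5], [-3.14, 3.14]. Speed limits (rad/s): [2.57, 2.57, 3.14, 3.14, 3.14, 3.14].

INTERFACE

Orientations are given as a unit quaternion [w, x, y, z].
In Python, from workcell import env gives the robot as it stands. The module is installed in compiled form; this text tells all that it offers.
- The arm moves only by the tool carry_out, never from a script. Its argument "series" is a list of rows, each an object with "delta_rot": the turn, a rotation vector about the world's x, y, z normalised to -1 to 1, where 1 is 0.1 rad, a list of three; "travel": the shift along the world's x, y, z normalised to -1 to 1, where 1 is 0.025 m, a list of three; "fingers": the closure, from -1 (fully open) to 1 (shut). In form: [{"delta_rot": [ax, ay, az], "travel": [tx, ty, tz], "fingers": fingers}, ...]. A call has 1 to 5 rows; each row shifts and turns the commanded pose from where the row before left it; what a row does not reach is not made up. A row lasts 1/8 s, in which the tool goes at most 62.5 mm and 10.7 degrees, less where a joint would pass 70% of its speed; a pose out of reach is approached as far as the arm can. A call with a number of a shift or a turn outside -1 to 1 is refused whole. A call with a gripper value outside its range is refused whole. The fingers move at their own pace and stop on an object; "squeeze" is the grip in N (left out, the last holds). Time passes only in rows, so rows that do not move let the fingers close. It gives the time, the measured TCP pose, the force, the opening and the grip force at its end, in the units of the state.
- env.get_state(): the state, without advancing time (a new reading comes with each control period).
- env.read_camera(name): name is "scene" or "top" or "wrist"; returns a dict with "color" (400x640x3 uint8, red, green, blue), "fx", "fy", "cx", "cy" (pixels), "world_from_camera" (4x4, takes a point from camera to world coordinates); the wrist camera has in their place "hand_eye" (4x4, takes a point from camera to tool coordinates, whose origin is the TCP and whose axes are the flange's). Camera axes: x right, y up, looking along -z (the intrinsics and any distortion apply to the point x, -y, -z); pixel columns grow to the right and rows downward; lengths in m; the calibration is good to about 2 mm. A picture is of the moment at which its call begins: read the wrist's pose just before it. There is no depth.
- env.hand_in(): hands the job in; it is judged then, once.
The state is a dict: "clock": time; "joint_pos": joint angles; "qvel": joint speeds; "tau": joint torques, N m; "tcp_pos": TCP position; "orientation": TCP orientation; "wrist_force": force on the tool from outside, world axes, zero at the start; "ft_torque": the same for the moment, N m; "finger_gap": finger opening in m; "grip_force": force on a finger pad.
Only numpy, scipy, OpenCV 4.12 (cv2) and the standard library are available. Lean on these libraries where they do the work, as an engineer would, in place of code of your own. Each camera call takes 0.05 s, during which the arm holds its last target. There are 200 camera calls.

## Working session

There is one attempt and no reset: what is moved stays moved. The work goes in short steps, Python scripts to look and compute and a tool call to move; the robot and the scene stay as the last step left them, time stands still between calls to the robot, and variables do not carry over. Pictures are saved under pics/ and viewed, at most 14 in all, crops included, and the job is handed in when it is done.

Besides the shell and the picture viewer there is one more tool, called after "Call:" as name(argument=value, ...), one argument or row to a line, values as JSON. carry_out: Moves the arm, as the interface text tells. Its arguments: {"type":"object","properties":{"series":{"type":"array","items":{"type":"object","properties":{"delta_rot":{"type":"array","items":{"type":"number"}},"travel":{"type":"array","items":{"type":"number"}},"fingers":{"type":"number"}}}},"squeeze":{"type":"number"}},"required":["series"]}

```bash
mkdir -p pics
cat > h.py <<'E'
import numpy as np,cv2
from workcell import env
def shot(n):
    c=env.read_camera(n); return c
def save(c,f): cv2.imwrite('pics/'+f,cv2.cvtColor(c['color'],cv2.COLOR_RGB2BGR))
def ray(c,u,v,z,M=None):
    M=np.array(c['world_from_camera'] if M is None else M)
    d=M[:3,:3]@np.array([(u-c['cx'])/c['fx'],-(v-c['cy'])/c['fy'],-1.])
    o=M[:3,3]; return o+d*(z-o[2])/d[2]
def proj(c,p):
    M=np.linalg.inv(np.array(c['world_from_camera']));q=M[:3,:3]@np.array(p)+M[:3,3]
    return c['cx']+c['fx']*q[0]/-q[2], c['cy']-c['fy']*q[1]/-q[2]
E
python3 - <<'E'
from h import *
for n in ['scene','top']:
    c=shot(n); save(c,n+'0.png'); print(n,c.keys(),c['fx'],c['cx'],c['cy'],np.round(c['world_from_camera'],3))
s=env.get_state(); print(s)
E
```

```text
scene dict_keys(['color', 'fx', 'fy', 'cx', 'cy', 'world_from_camera']) 421.2024591216633 323.75502537682513 204.13487022455752 [[ 0.835 -0.343  0.431  0.831]
 [ 0.55   0.539 -0.638 -0.495]
 [-0.014  0.77   0.638  0.549]
 [ 0.     0.     0.     1.   ]]
top dict_keys(['color', 'fx', 'fy', 'cx', 'cy', 'world_from_camera']) 466.65548968570704 314.84045187442507 203.74216760175563 [[-0.007  0.985 -0.171  0.348]
 [-1.    -0.006  0.006 -0.011]
 [ 0.005  0.171  0.985  0.898]
 [ 0.     0.     0.     1.   ]]
{'clock': 0.1, 'joint_pos': array([-1.39460861e+00,  3.13885268e-01,  4.50492243e-02,  1.30359521e+00,
        1.76260013e-05,  1.43121225e+00]), 'qvel': array([-0.00074009, -0.00187722,  0.00180718,  0.00024295, -0.000674  ,
       -0.00113312]), 'tau': array([ 2.90095006e-03, -4.81727457e+01,  2.99244064e+01,  1.27516792e-02,
       -8.64258323e-05, -3.81125403e-06]), 'tcp_pos': array([ 0.1784872 , -0.54609809,  0.23050309]), 'orientation': array([-8.17490075e-04,  9.87561563e-01,  1.57230694e-01, -6.14875338e-06]), 'wrist_force': array([ 0.10257871, -0.23396548, -0.13845348]), 'ft_torque': array([-0.04102256,  0.03306482, -0.04192194]), 'grip_force': 0.0, 'finger_gap': 0.08547558176695284}
```

View pics/top0.png

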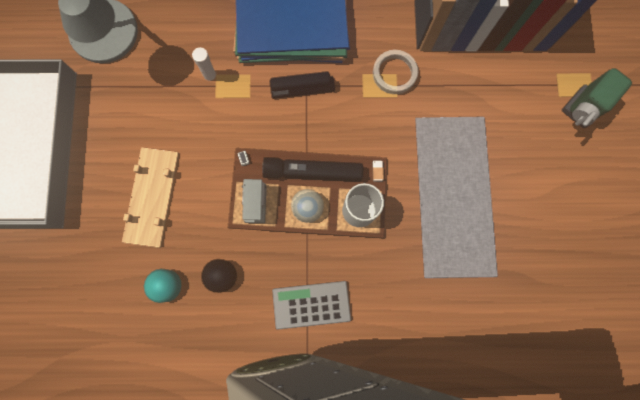

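View pics/scene0.png

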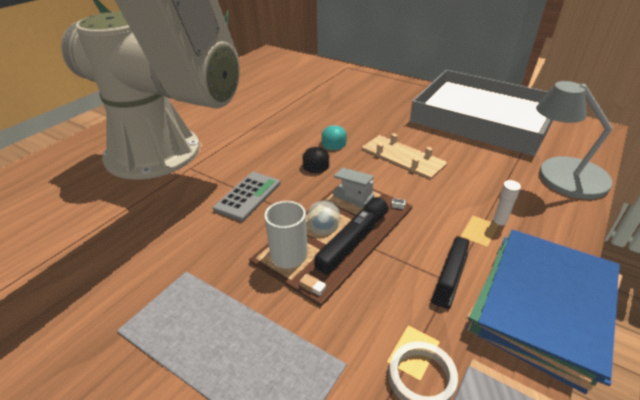

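Run:
```python
from h import *
c=shot('top'); im=c['color']; hsv=cv2.cvtColor(im,cv2.COLOR_RGB2HSV)
crop=im[140:250,220:400]; cv2.imwrite('pics/crop0.png',cv2.cvtColor(cv2.resize(crop,None,fx=4.4,fy=4.4,interpolation=cv2.INTER_CUBIC),cv2.COLOR_RGB2BGR))
for p in [(455,200),(150,205),(235,230),(240,190),(310,230),(160,170)]: print(p,im[p[1],p[0]],hsv[p[1],p[0]])
def big(m,box,name,z):
    mm=np.zeros_like(m);x0,y0,x1,y1=box;mm[y0:y1,x0:x1]=m[y0:y1,x0:x1]
    mm=cv2.morphologyEx(mm,cv2.MORPH_CLOSE,np.ones((5,5)))
    k=max(cv2.findContours(mm,0,1)[0],key=cv2.contourArea)
    r=cv2.minAreaRect(k); b=cv2.boxPoints(r)
    w=np.array([ray(c,u,v,z)[:2] for u,v in b])
    e=np.diff(np.vstack([w,w[:1]]),axis=0)
    print(name,np.round(b).tolist(),'ctr',w.mean(0).round(4),'sides',np.linalg.norm(e,axis=1).round(4)[:2],'ang',np.arctan2(e[:2,1],e[:2,0]).round(3))
H,S,V=cv2.split(hsv)
big(((S<40)&(V>70)).astype(np.uint8)*255,(400,105,510,290),'mat',.004)
big(((V>190)&(S<150)&(H<30)).astype(np.uint8)*255,(110,140,190,255),'cradle',.008)
for x0,x1 in [(228,282),(282,333),(333,388)]:
    big(((V>140)&(H<25)&(S>60)&(S<170)).astype(np.uint8)*255,(x0,180,x1,240),'cork',.010)
big(((V<110)).astype(np.uint8)*255,(222,145,395,242),'tidy',.010)
```

```text
(455, 200) [159 151 147] [ 10  19 159]
(150, 205) [233 192 136] [ 17 106 233]
(235, 230) [164 111  74] [ 12 140 164]
(240, 190) [214 164 112] [ 15 122 214]
(310, 230) [117  78  55] [ 11 135 117]
(160, 170) [230 188 134] [ 17 106 230]
mat [[415.0, 118.0], [486.0, 114.0], [496.0, 276.0], [425.0, 280.0]] ctr [ 0.5193 -0.2912] sides [0.1447 0.3222] ang [-1.511  3.131]
cradle [[118.0, 241.0], [137.0, 144.0], [177.0, 152.0], [158.0, 249.0]] ctr [0.5204 0.3069] sides [0.1934 0.0815] ang [-0.129 -1.773]
cork [[228.0, 180.0], [281.0, 180.0], [281.0, 239.0], [228.0, 239.0]] ctr [0.4921 0.1   ] sides [0.1031 0.1151] ang [-1.577 -3.136]
cork [[282.0, 185.0], [332.0, 185.0], [332.0, 239.0], [282.0, 239.0]] ctr [ 0.4865 -0.0011] sides [0.0972 0.1052] ang [-1.577  3.128]
cork [[333.0, 188.0], [387.0, 188.0], [387.0, 239.0], [333.0, 239.0]] ctr [ 0.4829 -0.1031] sides [0.105  0.0993] ang [-1.577  3.108]
tidy [[254.0, 222.0], [257.0, 156.0], [372.0, 161.0], [369.0, 227.0]] ctr [ 0.5265 -0.0127] sides [0.1308 0.2254] ang [-0.032 -1.626]
```

View pics/crop0.png

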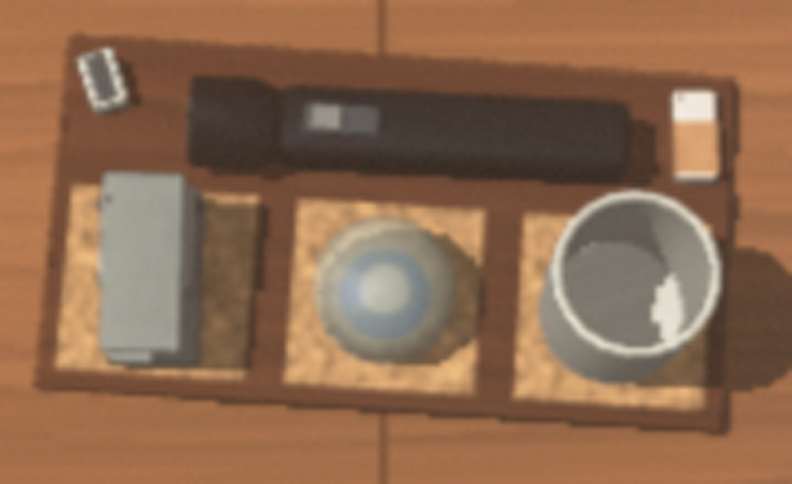

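Top crop: left to right, sharpener (101,80), torch (410,125, lens left), eraser (694,135), punch on the +y inlay (145,265), clear glass paperweight with blue disc and white ball on the middle inlay (385,290), tin on the -y inlay (630,290). The look-alikes in the full image are the black dome (219,275) and the turquoise dome (162,285). The clear one at (310,206) on the tidy fits the description.

```bash
cat > m.py <<'E'
from h import *
c=shot('top'); im=c['color']
# corners seen in crop -> inlay corners, tidy frame
C=np.array([[73,187],[55,370],[248,380],[297,197],[487,208],[475,396],[283,385],[523,213],[513,398],[705,410],[68,36],[737,77]])/4.4+[220,140]
T=np.array([[11,141],[-71,141],[-71,59],[11,41],[11,-41],[-71,-41],[-71,41],[11,-59],[-71,-59],[-71,-141],[80,150],[80,-150]])/1e3
W=np.array([ray(c,u,v,.010)[:2] for u,v in C])
def fit(T,W):
    a,b=T-T.mean(0),W-W.mean(0)
    th=np.arctan2((a[:,0]*b[:,1]-a[:,1]*b[:,0]).sum(),(a*b).sum())
    R=np.array([[np.cos(th),-np.sin(th)],[np.sin(th),np.cos(th)]]);t=W.mean(0)-R@T.mean(0);return th,R,t,(T@R.T+t-W)
E
python3 - <<'E'
from m import *
th,R,t,e=fit(T,W); print('tidy',th.round(3),t.round(4),'res mm',(e*1e3).round(1).tolist())
for n,p in dict(inM=[-.03,-.1],in0=[-.03,0],inP=[-.03,.1],torch=[.039,0]).items(): print(n,(R@p+t).round(4))
def b(x,y): return np.array([x,y])/4.4+[220,140]
print('ball z~.03',ray(c,*b(384,288),.03)[:2],'tin rim',ray(c,*b(637,272),.105)[:2],'punch top', [ray(c,*b(*q),.07)[:2].round(4) for q in [(101,172),(185,174),(185,355),(100,350)]],'torch top',[ray(c,*b(*q),.044)[:2].round(4) for q in [(188,120),(630,143)]])
hsv=cv2.cvtColor(im,cv2.COLOR_RGB2HSV);H,S,V=cv2.split(hsv)
for nm,m,(x0,y0,x1,y1),z in [('mat',(S<40)&(V>70),(400,105,510,290),.004),('cradle',(V>190)&(S<150)&(H<30),(110,140,190,255),.008)]:
    mm=np.zeros(m.shape,np.uint8);mm[y0:y1,x0:x1]=m[y0:y1,x0:x1]*255
    mm=cv2.morphologyEx(cv2.morphologyEx(mm,cv2.MORPH_CLOSE,np.ones((5,5))),cv2.MORPH_OPEN,np.ones((15,15)))
    k=max(cv2.findContours(mm,0,1)[0],key=cv2.contourArea)[:,0]
    w=np.array([ray(c,u,v,z)[:2] for u,v in k],np.float32)
    print(nm,cv2.minAreaRect(w),cv2.boxPoints(cv2.minAreaRect(w)).round(3).tolist())
w=env.read_camera('wrist');print(np.round(w['hand_eye'],4),w['fx'],w['cx'],w['cy'])
E
```

```text
tidy -0.068 [ 0.5248 -0.0045] res mm [[0.5, -0.1], [0.1, -0.6], [-0.6, 1.6], [-1.2, -0.9], [-1.3, 1.2], [0.2, 0.5], [0.5, -1.1], [-0.2, -0.9], [-0.0, -1.0], [0.2, 0.6], [0.8, 0.5], [1.0, 0.2]]
inM [ 0.488  -0.1022]
in0 [ 0.4949 -0.0024]
inP [0.5017 0.0974]
torch [ 0.5637 -0.0071]
ball z~.03 [ 0.49537012 -0.00186542] tin rim [ 0.488389   -0.10189674] punch top [array([0.5379, 0.1143]), array([0.5368, 0.0796]), array([0.4615, 0.0787]), array([0.4638, 0.1132])] torch top [array([0.5664, 0.0815]), array([ 0.5552, -0.1074])]
mat ((0.5192161202430725, -0.2899591624736786), (0.3158518373966217, 0.1373215615749359), 0.5309231877326965) [[0.3610000014305115, -0.22300000488758087], [0.3619999885559082, -0.36000001430511475], [0.6779999732971191, -0.3569999933242798], [0.6759999990463257, -0.2199999988079071]]
cradle ((0.5193763971328735, 0.30408433079719543), (0.07388662546873093, 0.1906188726425171), 81.99108123779297) [[0.41999998688697815, 0.2809999883174896], [0.609000027179718, 0.2540000081062317], [0.6190000176429749, 0.3269999921321869], [0.4300000071525574, 0.3540000021457672]]
[[ 8.000e-04  9.455e-01  3.257e-01  8.400e-02]
 [ 1.000e+00 -9.000e-04 -1.000e-04 -1.800e-03]
 [ 2.000e-04  3.257e-01 -9.455e-01 -1.428e-01]
 [ 0.000e+00  0.000e+00  0.000e+00  1.000e+00]] 282.58221199565725 316.5080122851564 199.81633286564357
```

Call:
carry_out(
  series=[
    {"delta_rot":[0,0,1],"travel":[0.48,0.7,0],"fingers":-1},
    {"delta_rot":[0,0,1],"travel":[0.48,0.7,0],"fingers":-1},
    {"delta_rot":[0,0,1],"travel":[0.48,0.7,0],"fingers":-1},
    {"delta_rot":[0,0,1],"travel":[0.48,0.7,0],"fingers":-1},
    {"delta_rot":[0,0,1],"travel":[0.48,0.7,0],"fingers":-1},
  ],
  squeeze=50,
)

```text
clock: 0.88
tcp_pos: [0.2389, -0.4584, 0.2312]
orientation: [-0.0, 0.917, 0.398, 0.0]
wrist_force: [0.1, -0.1, -0.4]
finger_gap: 0.0858
grip_force: 0.0
```

Call:
carry_out(
  series=[
    {"delta_rot":[0,0,1],"travel":[0.48,0.7,0],"fingers":-1},
    {"delta_rot":[0,0,1],"travel":[0.48,0.7,0],"fingers":-1},
    {"delta_rot":[0,0,1],"travel":[0.48,0.7,0],"fingers":-1},
    {"delta_rot":[0,0,1],"travel":[0.48,0.7,0],"fingers":-1},
    {"delta_rot":[0,0,1],"travel":[0.48,0.7,0],"fingers":-1},
  ],
)

```text
clock: 1.5
tcp_pos: [0.2989, -0.371, 0.2313]
orientation: [0.0, 0.79, 0.613, 0.0]
wrist_force: [0.3, 0.3, -0.0]
finger_gap: 0.085
grip_force: 0.0
```

Call:
carry_out(
  series=[
    {"delta_rot":[0,0,1],"travel":[0.48,0.7,0],"fingers":-1},
    {"delta_rot":[0,0,1],"travel":[0.48,0.7,0],"fingers":-1},
    {"delta_rot":[0,0,1],"travel":[0.48,0.7,0],"fingers":-1},
    {"delta_rot":[0,0,1],"travel":[0.48,0.7,0],"fingers":-1},
    {"delta_rot":[0,0,1],"travel":[0.48,0.7,0],"fingers":-1},
  ],
)

```text
clock: 2.12
tcp_pos: [0.3589, -0.2835, 0.2313]
orientation: [0.0, 0.614, 0.789, 0.0]
wrist_force: [0.4, -0.0, 0.5]
finger_gap: 0.0854
grip_force: 0.0
```

Call:
carry_out(
  series=[
    {"delta_rot":[0,0,1],"travel":[0.48,0.7,0],"fingers":-1},
    {"delta_rot":[0,0,1],"travel":[0.48,0.7,0],"fingers":-1},
    {"delta_rot":[0,0,1],"travel":[0.48,0.7,0],"fingers":-1},
    {"delta_rot":[0,0,1],"travel":[0.48,0.7,0],"fingers":-1},
    {"delta_rot":[0,0,1],"travel":[0.48,0.7,0],"fingers":-1},
  ],
)

```text
clock: 2.75
tcp_pos: [0.4189, -0.196, 0.2313]
orientation: [0.0, 0.4, 0.917, 0.0]
wrist_force: [-1.3, -0.5, 0.3]
finger_gap: 0.0854
grip_force: 0.0
```

Call:
carry_out(
  series=[
    {"delta_rot":[0,0,1],"travel":[0.48,0.7,0],"fingers":-1},
    {"delta_rot":[0,0,1],"travel":[0.48,0.7,0],"fingers":-1},
    {"delta_rot":[0,0,1],"travel":[0.48,0.7,0],"fingers":-1},
    {"delta_rot":[0,0,1],"travel":[0.48,0.7,0],"fingers":-1},
    {"delta_rot":[0,0,1],"travel":[0.48,0.7,0],"fingers":-1},
  ],
)

```text
clock: 3.38
tcp_pos: [0.4789, -0.1085, 0.2313]
orientation: [-0.0, 0.161, 0.987, 0.0]
wrist_force: [-0.0, 0.3, 0.4]
finger_gap: 0.0854
grip_force: 0.0
```

Call:
carry_out(
  series=[
    {"delta_rot":[0,0,1],"travel":[0,0,0],"fingers":-1},
    {"delta_rot":[0,0,1],"travel":[0,0,0],"fingers":-1},
    {"delta_rot":[0,0,0.6],"travel":[0,0,0],"fingers":-1},
    {"delta_rot":[0,0,0],"travel":[0,0,0],"fingers":-1},
  ],
)

```text
clock: 3.88
tcp_pos: [0.4785, -0.109, 0.2313]
orientation: [-0.0, 0.033, 0.999, 0.0]
wrist_force: [-0.0, 0.6, 0.1]
finger_gap: 0.0854
grip_force: 0.0
```

Call:
carry_out(
  series=[
    {"delta_rot":[0,0,0],"travel":[0.4,0.28,0],"fingers":-1},
    {"delta_rot":[0,0,0],"travel":[0,0,-0.8],"fingers":-1},
    {"delta_rot":[0,0,0],"travel":[0,0,-1],"fingers":-1},
    {"delta_rot":[0,0,0],"travel":[0,0,-1],"fingers":-1},
    {"delta_rot":[0,0,0],"travel":[0,0,-1],"fingers":-1},
  ],
)

```text
clock: 4.5
tcp_pos: [0.4893, -0.1017, 0.1356]
orientation: [0.0, 0.033, 0.999, 0.0]
wrist_force: [1.0, 0.3, 0.1]
finger_gap: 0.0854
grip_force: 0.0
```

Call:
carry_out(
  series=[
    {"delta_rot":[0,0,0],"travel":[0,0,-1],"fingers":-1},
    {"delta_rot":[0,0,0],"travel":[0,0,-1],"fingers":-1},
    {"delta_rot":[0,0,0],"travel":[0,0,-1],"fingers":-1},
    {"delta_rot":[0,0,0],"travel":[0,0,-0.45],"fingers":-1},
    {"delta_rot":[0,0,0],"travel":[0,0,0],"fingers":1},
  ],
  squeeze=40,
)

```text
clock: 5.12
tcp_pos: [0.4884, -0.1017, 0.0495]
orientation: [-0.001, 0.033, 0.999, 0.0]
wrist_force: [-0.6, 0.3, -0.3]
finger_gap: 0.0695
grip_force: 0.0
```

Call:
carry_out(
  series=[
    {"delta_rot":[0,0,0],"travel":[0,0,0],"fingers":1},
    {"delta_rot":[0,0,0],"travel":[0,0,0],"fingers":1},
    {"delta_rot":[0,0,0],"travel":[0,0,0],"fingers":1},
  ],
)

```text
clock: 5.5
tcp_pos: [0.4889, -0.1023, 0.0505]
orientation: [0.0, 0.033, 0.999, -0.0]
wrist_force: [-0.8, -0.6, -1.9]
finger_gap: 0.0661
grip_force: 44.7
```

Call:
carry_out(
  series=[
    {"delta_rot":[0,0,0],"travel":[0,0,0.8],"fingers":1},
    {"delta_rot":[0,0,0],"travel":[0,0,1],"fingers":1},
    {"delta_rot":[0,0,0],"travel":[0.66,-0.94,0.2],"fingers":1},
    {"delta_rot":[0,0,0],"travel":[0.66,-0.94,0],"fingers":1},
    {"delta_rot":[0,0,0],"travel":[0.66,-0.94,0],"fingers":1},
  ],
)

```text
clock: 6.12
tcp_pos: [0.5387, -0.1734, 0.1006]
orientation: [0.0, 0.033, 0.999, -0.0]
wrist_force: [-0.2, 0.7, -1.2]
finger_gap: 0.0664
grip_force: 45.2
```

Call:
carry_out(
  series=[
    {"delta_rot":[0,0,0],"travel":[0.66,-0.94,0],"fingers":1},
    {"delta_rot":[0,0,0],"travel":[0.66,-0.94,0],"fingers":1},
    {"delta_rot":[0,0,0],"travel":[0.66,-0.94,0],"fingers":1},
    {"delta_rot":[0,0,0],"travel":[0.66,-0.94,0],"fingers":1},
    {"delta_rot":[0,0,0],"travel":[0.66,-0.94,0],"fingers":1},
  ],
)

```text
clock: 6.75
tcp_pos: [0.621, -0.2909, 0.1]
orientation: [-0.0, 0.033, 0.999, 0.0]
wrist_force: [0.1, -0.6, -1.8]
finger_gap: 0.0658
grip_force: 45.2
```

Call:
carry_out(
  series=[
    {"delta_rot":[0,0,0],"travel":[0,0,-0.5],"fingers":1},
    {"delta_rot":[0,0,0],"travel":[0,0,-0.8],"fingers":1},
    {"delta_rot":[0,0,0],"travel":[0,0,-0.6],"fingers":1},
    {"delta_rot":[0,0,0],"travel":[0,0,-0.2],"fingers":1},
    {"delta_rot":[0,0,0],"travel":[0,0,-0.06],"fingers":1},
  ],
)

```text
clock: 7.38
tcp_pos: [0.6204, -0.2898, 0.0459]
orientation: [-0.0, 0.033, 0.999, 0.0]
wrist_force: [0.5, -0.1, -1.8]
finger_gap: 0.0658
grip_force: 45.2
```

Call:
carry_out(
  series=[
    {"delta_rot":[0,0,0],"travel":[0,0,-0.06],"fingers":1},
    {"delta_rot":[0,0,0],"travel":[0,0,0],"fingers":-1},
    {"delta_rot":[0,0,0],"travel":[0,0,0],"fingers":-1},
    {"delta_rot":[0,0,0],"travel":[0,0,0.6],"fingers":-1},
    {"delta_rot":[0,0,0],"travel":[0,0,1],"fingers":-1},
  ],
)

```text
clock: 8.0
tcp_pos: [0.6201, -0.2899, 0.0852]
orientation: [-0.001, 0.033, 0.999, 0.0]
wrist_force: [-0.1, -1.1, 0.2]
finger_gap: 0.0852
grip_force: 0.0
```

Call:
carry_out(
  series=[
    {"delta_rot":[0,0,0],"travel":[0,0,1],"fingers":-1},
    {"delta_rot":[0,0,0],"travel":[0,0,0.8],"fingers":-1},
    {"delta_rot":[0,0,0],"travel":[-0.42,0.96,0],"fingers":-1},
    {"delta_rot":[0,0,0],"travel":[-0.42,0.96,0],"fingers":-1},
    {"delta_rot":[0,0,0],"travel":[-0.42,0.96,0],"fingers":-1},
  ],
)

```text
clock: 8.62
tcp_pos: [0.5892, -0.2178, 0.1312]
orientation: [0.001, 0.033, 0.999, -0.0]
wrist_force: [-0.5, 0.9, -0.6]
finger_gap: 0.0854
grip_force: 0.0
```

Call:
carry_out(
  series=[
    {"delta_rot":[0,0,0],"travel":[-0.42,0.96,0],"fingers":-1},
    {"delta_rot":[0,0,0],"travel":[-0.42,0.96,0],"fingers":-1},
    {"delta_rot":[0,0,0],"travel":[-0.42,0.96,0],"fingers":-1},
    {"delta_rot":[0,0,0],"travel":[-0.42,0.96,0],"fingers":-1},
    {"delta_rot":[0,0,0],"travel":[-0.42,0.96,0],"fingers":-1},
  ],
)

```text
clock: 9.25
tcp_pos: [0.5368, -0.0976, 0.1311]
orientation: [0.001, 0.033, 0.999, -0.0]
wrist_force: [-0.0, 0.9, -0.8]
finger_gap: 0.0852
grip_force: 0.0
```

Call:
carry_out(
  series=[
    {"delta_rot":[0,0,0],"travel":[-0.42,0.96,0],"fingers":-1},
    {"delta_rot":[0,0,0],"travel":[-0.42,0.96,0],"fingers":-1},
    {"delta_rot":[0,0,0],"travel":[-0.42,0.96,0],"fingers":-1},
    {"delta_rot":[0,0,0],"travel":[-0.42,0.96,0],"fingers":-1},
    {"delta_rot":[0,0,0],"travel":[0,0,0],"fingers":-1},
  ],
)

```text
clock: 9.88
tcp_pos: [0.4938, -0.0006, 0.1303]
orientation: [0.0, 0.032, 0.999, 0.0]
wrist_force: [0.3, -0.9, -0.5]
finger_gap: 0.0855
grip_force: 0.0
```

Run:
```python
from h import *
c=shot('top'); a=c['color'][110:290,220:500]; s=env.get_state(); w=env.read_camera('wrist')['color']
a=cv2.resize(a,(560,360)); b=cv2.resize(w,(384,240))
o=np.zeros((600,560,3),np.uint8); o[:360]=a; o[360:,:384]=b; cv2.imwrite('pics/p1.png',o[...,::-1])
```

```text
(no output)
```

View pics/p1.png

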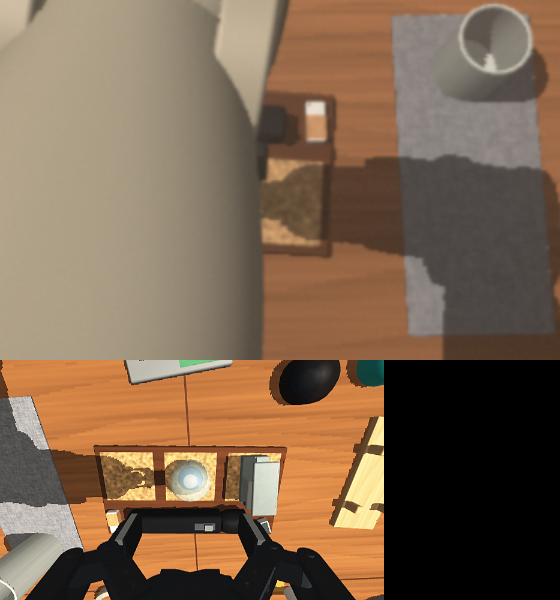

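Top: tin upright on the mat (495,40); wrist: the paperweight (188,480) sits centred on its inlay between the fingers.

Call:
carry_out(
  series=[
    {"delta_rot":[0,0,0],"travel":[0.05,-0.06,-0.7],"fingers":-1},
    {"delta_rot":[0,0,0],"travel":[0,0,-1],"fingers":-1},
    {"delta_rot":[0,0,0],"travel":[0,0,-1],"fingers":-1},
    {"delta_rot":[0,0,0],"travel":[0,0,-1],"fingers":-1},
    {"delta_rot":[0,0,0],"travel":[0,0,-0.6],"fingers":-1},
  ],
)

```text
clock: 10.6
tcp_pos: [0.4958, -0.0044, 0.021]
orientation: [-0.0, 0.034, 0.999, 0.0]
wrist_force: [0.3, 0.2, -0.0]
finger_gap: 0.0851
grip_force: 0.0
```

Call:
carry_out(
  series=[
    {"delta_rot":[0,0,0],"travel":[0,0,-0.4],"fingers":-1},
    {"delta_rot":[0,0,0],"travel":[0,0,-0.2],"fingers":-1},
    {"delta_rot":[0,0,0],"travel":[0,0,0],"fingers":-1},
  ],
)

```text
clock: 10.98
tcp_pos: [0.4961, -0.0037, 0.0072]
orientation: [0.0, 0.033, 0.999, 0.0]
wrist_force: [0.2, 0.7, 0.1]
finger_gap: 0.0853
grip_force: 0.0
```

Call:
carry_out(
  series=[
    {"delta_rot":[0,0,0],"travel":[0,0,0],"fingers":1},
    {"delta_rot":[0,0,0],"travel":[0,0,0],"fingers":1},
    {"delta_rot":[0,0,0],"travel":[0,0,0],"fingers":1},
    {"delta_rot":[0,0,0],"travel":[0,0,0],"fingers":1},
  ],
)

```text
clock: 11.48
tcp_pos: [0.4965, -0.0032, 0.0082]
orientation: [0.001, 0.033, 0.999, 0.0]
wrist_force: [-0.9, 1.4, 5.0]
finger_gap: 0.0609
grip_force: 43.0
```

Call:
carry_out(
  series=[
    {"delta_rot":[0,0,0],"travel":[0,0,0.3],"fingers":1},
    {"delta_rot":[0,0,0],"travel":[0,0,0.7],"fingers":1},
    {"delta_rot":[0,0,0],"travel":[0,0,0],"fingers":1},
  ],
  squeeze=50,
)

```text
clock: 11.85
tcp_pos: [0.4969, -0.0038, 0.0332]
orientation: [0.001, 0.033, 0.999, -0.0]
wrist_force: [-0.1, -0.2, -3.7]
finger_gap: 0.0604
grip_force: 55.1
```

Call:
carry_out(
  series=[
    {"delta_rot":[0,0,0],"travel":[0.08,-0.8,0.6],"fingers":1},
    {"delta_rot":[0,0,0],"travel":[0.08,-0.95,0.4],"fingers":1},
    {"delta_rot":[0,0,0],"travel":[0.08,-0.95,0],"fingers":1},
    {"delta_rot":[0,0,0],"travel":[0.08,-0.95,0],"fingers":1},
    {"delta_rot":[0,0,0],"travel":[0.08,-0.95,0],"fingers":1},
  ],
)

```text
clock: 12.48
tcp_pos: [0.5053, -0.1192, 0.0563]
orientation: [-0.001, 0.033, 0.999, 0.0]
wrist_force: [0.1, -0.1, -3.4]
finger_gap: 0.0608
grip_force: 55.5
```

Call:
carry_out(
  series=[
    {"delta_rot":[0,0,0],"travel":[0.08,-0.95,0],"fingers":1},
    {"delta_rot":[0,0,0],"travel":[0.08,-0.95,0],"fingers":1},
    {"delta_rot":[0,0,0],"travel":[0.08,-0.95,0],"fingers":1},
    {"delta_rot":[0,0,0],"travel":[0.08,-0.95,0],"fingers":1},
    {"delta_rot":[0,0,0],"travel":[0.08,-0.95,0],"fingers":1},
  ],
)

```text
clock: 13.1
tcp_pos: [0.5157, -0.2384, 0.0566]
orientation: [-0.0, 0.033, 0.999, 0.0]
wrist_force: [0.2, -0.4, -4.0]
finger_gap: 0.0605
grip_force: 55.5
```

Call:
carry_out(
  series=[
    {"delta_rot":[0,0,0],"travel":[0.08,-0.95,0],"fingers":1},
    {"delta_rot":[0,0,0],"travel":[0.08,-0.95,0],"fingers":1},
    {"delta_rot":[0,0,0],"travel":[0,0,-0.6],"fingers":1},
    {"delta_rot":[0,0,0],"travel":[0,0,-0.7],"fingers":1},
    {"delta_rot":[0,0,0],"travel":[0,0,-0.4],"fingers":1},
  ],
)

```text
clock: 13.72
tcp_pos: [0.5187, -0.2838, 0.0127]
orientation: [-0.001, 0.033, 0.999, 0.001]
wrist_force: [-0.6, -0.6, -3.3]
finger_gap: 0.0604
grip_force: 55.5
```

Call:
carry_out(
  series=[
    {"delta_rot":[0,0,0],"travel":[0,0,-0.2],"fingers":1},
    {"delta_rot":[0,0,0],"travel":[0,0,-0.1],"fingers":1},
    {"delta_rot":[0,0,0],"travel":[0,0,-0.08],"fingers":1},
    {"delta_rot":[0,0,0],"travel":[0,0,-0.05],"fingers":1},
    {"delta_rot":[0,0,0],"travel":[0,0,0],"fingers":1},
  ],
)

```text
clock: 14.35
tcp_pos: [0.5199, -0.2849, 0.004]
orientation: [0.0, 0.033, 0.999, -0.0]
wrist_force: [0.2, 0.3, -3.5]
finger_gap: 0.0605
grip_force: 55.5
```

Call:
carry_out(
  series=[
    {"delta_rot":[0,0,0],"travel":[0,0,-0.04],"fingers":1},
    {"delta_rot":[0,0,0],"travel":[0,0,-0.04],"fingers":1},
    {"delta_rot":[0,0,0],"travel":[0,0,0],"fingers":1},
  ],
)

```text
clock: 14.72
tcp_pos: [0.5199, -0.2849, 0.0024]
orientation: [0.0, 0.033, 0.999, -0.0]
wrist_force: [-0.7, 0.7, 2.4]
finger_gap: 0.0604
grip_force: 55.9
```

Call:
carry_out(
  series=[
    {"delta_rot":[0,0,0],"travel":[0,0,0],"fingers":-1},
    {"delta_rot":[0,0,0],"travel":[0,0,0],"fingers":-1},
    {"delta_rot":[0,0,0],"travel":[0,0,0],"fingers":-1},
    {"delta_rot":[0,0,0],"travel":[0,0,0.9],"fingers":-1},
    {"delta_rot":[0,0,0],"travel":[0,0,1],"fingers":-1},
  ],
)

```text
clock: 15.35
tcp_pos: [0.5194, -0.2846, 0.0493]
orientation: [-0.001, 0.033, 0.999, 0.0]
wrist_force: [-0.1, -0.3, 0.3]
finger_gap: 0.0853
grip_force: 0.0
```

Call:
carry_out(
  series=[
    {"delta_rot":[0,0,0],"travel":[0,0,1],"fingers":-1},
    {"delta_rot":[0,0,0],"travel":[0,0.9,1],"fingers":-1},
    {"delta_rot":[0,0,0],"travel":[0,0.96,0],"fingers":-1},
    {"delta_rot":[0,0,0],"travel":[0,0.96,0],"fingers":-1},
    {"delta_rot":[0,0,0],"travel":[0,0.96,0],"fingers":-1},
  ],
)

```text
clock: 15.98
tcp_pos: [0.5189, -0.1882, 0.098]
orientation: [-0.001, 0.033, 0.999, 0.001]
wrist_force: [-0.0, -0.2, -0.3]
finger_gap: 0.0856
grip_force: 0.0
```

Call:
carry_out(
  series=[
    {"delta_rot":[0,0,0],"travel":[0,0.96,0],"fingers":-1},
    {"delta_rot":[0,0,0],"travel":[0,0.96,0],"fingers":-1},
    {"delta_rot":[0,0,0],"travel":[0,0.96,0],"fingers":-1},
    {"delta_rot":[0,0,0],"travel":[0,0.96,0],"fingers":-1},
    {"delta_rot":[0,0,0],"travel":[0,0.96,0],"fingers":-1},
  ],
)

```text
clock: 16.6
tcp_pos: [0.5185, -0.0683, 0.0978]
orientation: [-0.001, 0.033, 0.999, 0.0]
wrist_force: [-0.6, -0.8, 0.4]
finger_gap: 0.0853
grip_force: 0.0
```

Call:
carry_out(
  series=[
    {"delta_rot":[0,0,0],"travel":[0,0.96,0],"fingers":-1},
    {"delta_rot":[0,0,0],"travel":[0,0.96,0],"fingers":-1},
    {"delta_rot":[0,0,0],"travel":[0,0.96,0],"fingers":-1},
    {"delta_rot":[0,0,0],"travel":[0,0.96,0],"fingers":-1},
    {"delta_rot":[0,0,0],"travel":[0,0.96,0],"fingers":-1},
  ],
)

```text
clock: 17.23
tcp_pos: [0.5182, 0.0514, 0.0978]
orientation: [-0.001, 0.032, 0.999, 0.0]
wrist_force: [-0.0, -0.0, 0.1]
finger_gap: 0.0856
grip_force: 0.0
```

Call:
carry_out(
  series=[
    {"delta_rot":[0,0,0],"travel":[-0.24,0.96,0],"fingers":-1},
    {"delta_rot":[0,0,0],"travel":[0,0,0],"fingers":-1},
    {"delta_rot":[0,0,0],"travel":[0,0,0],"fingers":-1},
  ],
)

```text
clock: 17.6
tcp_pos: [0.5131, 0.0739, 0.0985]
orientation: [-0.001, 0.032, 0.999, -0.0]
wrist_force: [-0.4, 0.3, -0.0]
finger_gap: 0.0855
grip_force: 0.0
```

Run:
```python
from h import *
from scipy.spatial.transform import Rotation as Ro
s=env.get_state(); print(s['tcp_pos'],s['orientation'],s['joint_pos'].round(2)); w=env.read_camera('wrist'); save(w,'w2.png')
```

```text
[0.51308456 0.07390178 0.09853838] [-6.57219564e-04  3.24477255e-02  9.99473206e-01 -1.56260020e-04] [-0.01  0.29 -0.33  0.96 -0.    0.05]
```

View pics/w2.png

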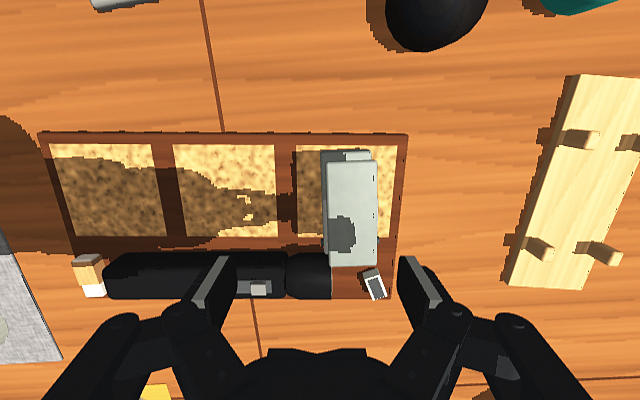

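```bash
cat >> h.py <<'E'
from scipy.spatial.transform import Rotation as Ro
def wristM(s,w):
    q=s['orientation'];M=np.eye(4);M[:3,:3]=Ro.from_quat([q[1],q[2],q[3],q[0]]).as_matrix();M[:3,3]=s['tcp_pos'];return M@np.array(w['hand_eye'])
E
python3 - <<'E'
from m import fit
from h import *
s=env.get_state(); w=env.read_camera('wrist'); M=wristM(s,w)
P=[(49,144),(173,145),(272,145),(275,237),(187,237),(80,237),(297,145),(390,237),(38,132),(407,133)]
T=np.array([[-71,-141],[-71,-41],[-71,41],[11,41],[11,-41],[11,-141],[-71,59],[11,141],[-80,-150],[-80,150]])/1e3
# left inlay y=-100 is image left
W=np.array([ray(w,u,v,.01,M)[:2] for u,v in P])
th,R,t,e=fit(T,W); print(th,t,(e*1e3).round(1).tolist())
for p in [[-.03,-.1],[-.03,0],[-.03,.1]]: print((R@p+t).round(4))
print('lever top',[ray(w,u,v,.07,M)[:2].round(4) for u,v in [(326,160),(376,160),(380,266),(331,266)]])
print('cradle',[ray(w,u,v,.008,M)[:2].round(4) for u,v in [(569,74),(503,283),(582,291)]])
print('torch axis',[ray(w,u,v,.044,M)[:2].round(4) for u,v in [(107,253),(104,297),(285,253),(285,297),(331,254),(331,299)]])
E
```

```text
-0.06752842058778366 [ 0.527807   -0.00192005] [[0.6, 0.5], [0.0, -0.0], [0.3, 1.4], [-0.5, 2.8], [-0.8, 0.8], [-1.2, -2.0], [0.2, -0.9], [-0.6, -1.6], [0.9, -2.6], [1.1, 1.6]]
[ 0.4911 -0.0997]
[4.979e-01 1.000e-04]
[0.5046 0.0999]
lever top [array([0.4629, 0.0842]), array([0.4649, 0.1148]), array([0.54  , 0.1178]), array([0.5378, 0.0836])]
cradle [array([0.4213, 0.2731]), array([0.6069, 0.2509]), array([0.6214, 0.3299])]
torch axis [array([ 0.5308, -0.0922]), array([ 0.5716, -0.1075]), array([0.54  , 0.0483]), array([0.5816, 0.0441]), array([0.5433, 0.0846]), array([0.5861, 0.0825])]
```

Call:
carry_out(
  series=[
    {"delta_rot":[0,0,0],"travel":[0.08,0.97,0],"fingers":-1},
    {"delta_rot":[0,0,0],"travel":[0,0,-0.9],"fingers":-1},
    {"delta_rot":[0,0,0],"travel":[0,0,-1],"fingers":-1},
    {"delta_rot":[0,0,0],"travel":[0,0,-0.9],"fingers":-1},
    {"delta_rot":[0,0,0],"travel":[0,0,-0.4],"fingers":-1},
  ],
)

```text
clock: 18.38
tcp_pos: [0.5151, 0.0973, 0.018]
orientation: [-0.001, 0.033, 0.999, -0.0]
wrist_force: [0.2, -0.8, -0.5]
finger_gap: 0.0849
grip_force: 0.0
```

Call:
carry_out(
  series=[
    {"delta_rot":[0,0,0],"travel":[0,0,0],"fingers":1},
    {"delta_rot":[0,0,0],"travel":[0,0,0],"fingers":1},
    {"delta_rot":[0,0,0],"travel":[0,0,0],"fingers":1},
    {"delta_rot":[0,0,0],"travel":[0,0,0],"fingers":1},
    {"delta_rot":[0,0,0],"travel":[0,0,0],"fingers":1},
  ],
  squeeze=60,
)

```text
clock: 19.0
tcp_pos: [0.517, 0.0979, 0.0206]
orientation: [0.001, 0.033, 0.999, 0.0]
wrist_force: [0.0, -0.2, 6.6]
finger_gap: 0.0394
grip_force: 60.5
```

Call:
carry_out(
  series=[
    {"delta_rot":[0,0,0],"travel":[0,0,0],"fingers":1},
    {"delta_rot":[0,0,0],"travel":[0,0,0.4],"fingers":1},
    {"delta_rot":[0,0,0],"travel":[0,0,0.7],"fingers":1},
    {"delta_rot":[0,0,0],"travel":[0,0,0],"fingers":1},
  ],
)

```text
clock: 19.5
tcp_pos: [0.5167, 0.0979, 0.048]
orientation: [0.001, 0.033, 0.999, 0.0]
wrist_force: [0.5, -0.5, -2.7]
finger_gap: 0.0394
grip_force: 60.1
```

Call:
carry_out(
  series=[
    {"delta_rot":[0,0,0],"travel":[0,0,0.8],"fingers":1},
    {"delta_rot":[0,0,0],"travel":[-0.23,-0.96,0.2],"fingers":1},
    {"delta_rot":[0,0,0],"travel":[-0.23,-0.96,0],"fingers":1},
    {"delta_rot":[0,0,0],"travel":[-0.23,-0.96,0],"fingers":1},
    {"delta_rot":[0,0,0],"travel":[-0.23,-0.96,0],"fingers":1},
  ],
)

```text
clock: 20.12
tcp_pos: [0.4919, 0.0013, 0.0711]
orientation: [-0.001, 0.033, 0.999, 0.0]
wrist_force: [0.4, -0.5, -2.5]
finger_gap: 0.0395
grip_force: 60.5
```

Call:
carry_out(
  series=[
    {"delta_rot":[0,0,0],"travel":[-0.23,-0.96,0],"fingers":1},
    {"delta_rot":[0,0,0],"travel":[-0.23,-0.96,0],"fingers":1},
    {"delta_rot":[0,0,0],"travel":[-0.23,-0.96,0],"fingers":1},
    {"delta_rot":[0,0,0],"travel":[-0.23,-0.96,0],"fingers":1},
    {"delta_rot":[0,0,0],"travel":[-0.23,-0.96,0],"fingers":1},
  ],
)

```text
clock: 20.75
tcp_pos: [0.4632, -0.1186, 0.0711]
orientation: [-0.001, 0.033, 0.999, 0.0]
wrist_force: [0.4, -0.3, -2.5]
finger_gap: 0.0394
grip_force: 60.5
```

Call:
carry_out(
  series=[
    {"delta_rot":[0,0,0],"travel":[-0.23,-0.96,0],"fingers":1},
    {"delta_rot":[0,0,0],"travel":[-0.23,-0.96,0],"fingers":1},
    {"delta_rot":[0,0,0],"travel":[-0.23,-0.96,0],"fingers":1},
    {"delta_rot":[0,0,0],"travel":[-0.23,-0.96,0],"fingers":1},
    {"delta_rot":[0,0,0],"travel":[-0.23,-0.96,0],"fingers":1},
  ],
)

```text
clock: 21.38
tcp_pos: [0.4346, -0.2385, 0.0711]
orientation: [-0.001, 0.033, 0.999, 0.0]
wrist_force: [0.2, -0.4, -3.0]
finger_gap: 0.0392
grip_force: 60.5
```

Call:
carry_out(
  series=[
    {"delta_rot":[0,0,0],"travel":[-0.23,-0.96,0],"fingers":1},
    {"delta_rot":[0,0,0],"travel":[-0.23,-0.96,0],"fingers":1},
    {"delta_rot":[0,0,0],"travel":[0,0,-0.7],"fingers":1},
    {"delta_rot":[0,0,0],"travel":[0,0,-0.9],"fingers":1},
    {"delta_rot":[0,0,0],"travel":[0,0,-0.4],"fingers":1},
  ],
)

```text
clock: 22.0
tcp_pos: [0.4226, -0.2851, 0.02]
orientation: [-0.001, 0.033, 0.999, 0.001]
wrist_force: [-0.2, 0.6, -2.6]
finger_gap: 0.0393
grip_force: 60.4
```

Call:
carry_out(
  series=[
    {"delta_rot":[0,0,0],"travel":[0,0,-0.2],"fingers":1},
    {"delta_rot":[0,0,0],"travel":[0,0,-0.05],"fingers":1},
    {"delta_rot":[0,0,0],"travel":[0,0,0],"fingers":1},
  ],
)

```text
clock: 22.38
tcp_pos: [0.4242, -0.2863, 0.0161]
orientation: [0.0, 0.033, 0.999, -0.0]
wrist_force: [-0.3, -0.6, -3.0]
finger_gap: 0.0396
grip_force: 60.4
```

Call:
carry_out(
  series=[
    {"delta_rot":[0,0,0],"travel":[0,0,-0.06],"fingers":1},
    {"delta_rot":[0,0,0],"travel":[0,0,-0.04],"fingers":1},
    {"delta_rot":[0,0,0],"travel":[0,0,0],"fingers":1},
  ],
)

```text
clock: 22.75
tcp_pos: [0.4243, -0.2865, 0.0146]
orientation: [0.001, 0.033, 0.999, -0.001]
wrist_force: [-1.1, 0.9, 7.4]
finger_gap: 0.0393
grip_force: 61.7
```

Call:
carry_out(
  series=[
    {"delta_rot":[0,0,0],"travel":[0,0,0],"fingers":-1},
    {"delta_rot":[0,0,0],"travel":[0,0,0],"fingers":-1},
    {"delta_rot":[0,0,0],"travel":[0,0,0.2],"fingers":-1},
    {"delta_rot":[0,0,0],"travel":[0,0,1],"fingers":-1},
    {"delta_rot":[0,0,0],"travel":[0,0,1],"fingers":-1},
  ],
)

```text
clock: 23.38
tcp_pos: [0.4237, -0.286, 0.0687]
orientation: [-0.0, 0.033, 0.999, 0.0]
wrist_force: [-0.1, -1.1, 0.5]
finger_gap: 0.0856
grip_force: 0.0
```

Call:
carry_out(
  series=[
    {"delta_rot":[0,0,0],"travel":[0,0,1],"fingers":-1},
    {"delta_rot":[0,0,-1],"travel":[0.35,0.69,0.8],"fingers":-1},
    {"delta_rot":[0,0,-1],"travel":[0.35,0.69,0],"fingers":-1},
    {"delta_rot":[0,0,-1],"travel":[0.35,0.69,0],"fingers":-1},
    {"delta_rot":[0,0,-1],"travel":[0.35,0.69,0],"fingers":-1},
  ],
)

```text
clock: 24.0
tcp_pos: [0.4591, -0.2166, 0.1134]
orientation: [0.0, 0.232, 0.973, -0.0]
wrist_force: [0.8, -0.1, 0.4]
finger_gap: 0.0852
grip_force: 0.0
```

Call:
carry_out(
  series=[
    {"delta_rot":[0,0,-1],"travel":[0.35,0.69,0],"fingers":-1},
    {"delta_rot":[0,0,-1],"travel":[0.35,0.69,0],"fingers":-1},
    {"delta_rot":[0,0,-1],"travel":[0.35,0.69,0],"fingers":-1},
    {"delta_rot":[0,0,-1],"travel":[0.35,0.69,0],"fingers":-1},
    {"delta_rot":[0,0,-1],"travel":[0.35,0.69,0],"fingers":-1},
  ],
)

```text
clock: 24.62
tcp_pos: [0.5029, -0.1303, 0.1133]
orientation: [0.0, 0.466, 0.885, 0.0]
wrist_force: [-0.8, -0.3, 0.3]
finger_gap: 0.0856
grip_force: 0.0
```

Call:
carry_out(
  series=[
    {"delta_rot":[0,0,-1],"travel":[0.35,0.69,0],"fingers":-1},
    {"delta_rot":[0,0,-1],"travel":[0.35,0.69,0],"fingers":-1},
    {"delta_rot":[0,0,-1],"travel":[0.35,0.69,0],"fingers":-1},
    {"delta_rot":[0,0,-1],"travel":[0.35,0.69,0],"fingers":-1},
    {"delta_rot":[0,0,-1],"travel":[0.35,0.69,0],"fingers":-1},
  ],
)

```text
clock: 25.25
tcp_pos: [0.5466, -0.044, 0.1133]
orientation: [0.0, 0.67, 0.742, 0.0]
wrist_force: [-0.1, 1.1, -0.2]
finger_gap: 0.0853
grip_force: 0.0
```

Call:
carry_out(
  series=[
    {"delta_rot":[0,0,-1],"travel":[0.35,0.69,0],"fingers":-1},
    {"delta_rot":[0,0,-0.7],"travel":[0.3,0.6,0],"fingers":-1},
    {"delta_rot":[0,0,0],"travel":[0,0,0],"fingers":-1},
    {"delta_rot":[0,0,0],"travel":[0,0,0],"fingers":-1},
  ],
)

```text
clock: 25.75
tcp_pos: [0.5623, -0.0127, 0.1131]
orientation: [0.0, 0.729, 0.684, -0.0]
wrist_force: [-0.2, -0.7, 0.1]
finger_gap: 0.0849
grip_force: 0.0
```

Run:
```python
from h import *
s=env.get_state(); w=env.read_camera('wrist'); save(w,'w3.png'); np.save('M3',wristM(s,w)); print(s['tcp_pos'],s['orientation'],s['joint_pos'].round(2))
```

```text
[ 0.56231464 -0.0126702   0.11309495] [ 2.12769383e-05  7.29307317e-01  6.84186239e-01 -1.62048236e-04] [-0.17  0.35 -0.2   1.02 -0.    1.47]
```

View pics/w3.png

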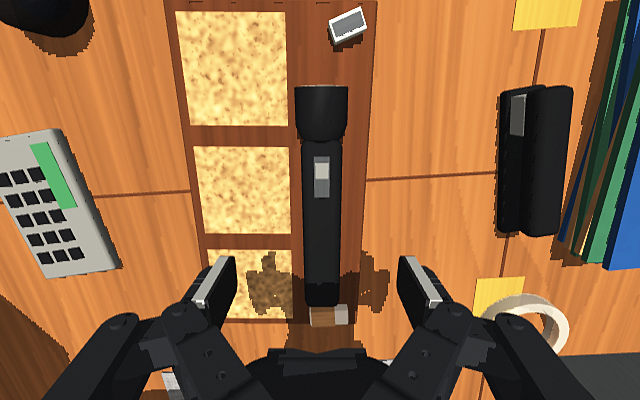

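Run:
```python
from h import *
w=env.read_camera('wrist'); M=np.load('M3.npy')
for n,z,ps in [('headend',.044,[(295,86),(348,87)]),('body@switch',.044,[(302,143),(341,143)]),('tail',.044,[(304,300),(339,302)]),('corks',.01,[(288,12),(192,125),(289,125),(205,233),(292,146),(292,233)])]: print(n,[ray(w,u,v,z,M)[:2].round(4).tolist() for u,v in ps])
```

```text
headend [[0.5528, 0.0847], [0.5897, 0.0817]]
body@switch [[0.5546, 0.0452], [0.5834, 0.0434]]
tail [[0.5452, -0.0948], [0.5767, -0.099]]
corks [[0.5498, 0.1382], [0.4611, 0.0616], [0.5428, 0.0564], [0.4529, -0.0385], [0.5437, 0.0388], [0.5362, -0.0438]]
```

Call:
carry_out(
  series=[
    {"delta_rot":[0,0,0],"travel":[0.08,0.1,-0.6],"fingers":-1},
    {"delta_rot":[0,0,0],"travel":[0,0,-1],"fingers":-1},
    {"delta_rot":[0,0,0],"travel":[0,0,-1],"fingers":-1},
    {"delta_rot":[0,0,0],"travel":[0,0,-0.9],"fingers":-1},
    {"delta_rot":[0,0,0],"travel":[0,0,-0.44],"fingers":-1},
  ],
)

```text
clock: 26.48
tcp_pos: [0.5631, -0.0098, 0.0124]
orientation: [-0.001, 0.73, 0.684, -0.001]
wrist_force: [0.0, -0.2, 0.7]
finger_gap: 0.0856
grip_force: 0.0
```

Call:
carry_out(
  series=[
    {"delta_rot":[0,0,0],"travel":[0,0,0],"fingers":1},
    {"delta_rot":[0,0,0],"travel":[0,0,0],"fingers":1},
    {"delta_rot":[0,0,0],"travel":[0,0,0],"fingers":1},
    {"delta_rot":[0,0,0],"travel":[0,0,0],"fingers":1},
    {"delta_rot":[0,0,0],"travel":[0,0,0],"fingers":1},
  ],
  squeeze=50,
)

```text
clock: 27.1
tcp_pos: [0.5657, -0.01, 0.0158]
orientation: [0.001, 0.73, 0.684, 0.001]
wrist_force: [-0.5, 0.2, 6.2]
finger_gap: 0.0313
grip_force: 50.4
```

Call:
carry_out(
  series=[
    {"delta_rot":[0,0,0],"travel":[0,0,0],"fingers":1},
    {"delta_rot":[0,0,0],"travel":[0,0,0.3],"fingers":1},
    {"delta_rot":[0,0,0],"travel":[0,0,0.9],"fingers":1},
    {"delta_rot":[0,0,0],"travel":[0,0,1],"fingers":1},
    {"delta_rot":[0,0,0],"travel":[0,0,0.8],"fingers":1},
  ],
)

```text
clock: 27.72
tcp_pos: [0.5641, -0.0098, 0.0902]
orientation: [-0.0, 0.73, 0.684, -0.0]
wrist_force: [1.0, -0.5, -2.8]
finger_gap: 0.0312
grip_force: 49.8
```

Call:
carry_out(
  series=[
    {"delta_rot":[0,0,1],"travel":[-0.12,0.83,0],"fingers":1},
    {"delta_rot":[0,0,1],"travel":[-0.12,0.83,0],"fingers":1},
    {"delta_rot":[0,0,1],"travel":[-0.12,0.83,0],"fingers":1},
    {"delta_rot":[0,0,1],"travel":[-0.12,0.83,0],"fingers":1},
    {"delta_rot":[0,0,1],"travel":[-0.12,0.83,0],"fingers":1},
  ],
)

```text
clock: 28.35
tcp_pos: [0.5486, 0.0945, 0.0892]
orientation: [-0.001, 0.536, 0.844, -0.0]
wrist_force: [0.2, 0.1, -2.6]
finger_gap: 0.0316
grip_force: 49.7
```

Call:
carry_out(
  series=[
    {"delta_rot":[0,0,1],"travel":[-0.12,0.83,0],"fingers":1},
    {"delta_rot":[0,0,1],"travel":[-0.12,0.83,0],"fingers":1},
    {"delta_rot":[0,0,1],"travel":[-0.12,0.83,0],"fingers":1},
    {"delta_rot":[0,0,1],"travel":[-0.12,0.83,0],"fingers":1},
    {"delta_rot":[0,0,1],"travel":[-0.12,0.83,0],"fingers":1},
  ],
)

```text
clock: 28.98
tcp_pos: [0.5336, 0.1982, 0.0892]
orientation: [-0.001, 0.311, 0.95, -0.0]
wrist_force: [0.7, 0.8, -2.4]
finger_gap: 0.0315
grip_force: 49.7
```

Call:
carry_out(
  series=[
    {"delta_rot":[0,0,1],"travel":[-0.12,0.83,0],"fingers":1},
    {"delta_rot":[0,0,1],"travel":[-0.12,0.83,0],"fingers":1},
    {"delta_rot":[0,0,1],"travel":[-0.12,0.83,0],"fingers":1},
    {"delta_rot":[0,0,1],"travel":[-0.12,0.83,0],"fingers":1},
    {"delta_rot":[0,0,1],"travel":[-0.12,0.83,0],"fingers":1},
  ],
)

```text
clock: 29.6
tcp_pos: [0.5187, 0.3018, 0.0891]
orientation: [-0.001, 0.066, 0.998, -0.0]
wrist_force: [-0.2, -0.6, -2.8]
finger_gap: 0.0311
grip_force: 49.7
```

Call:
carry_out(
  series=[
    {"delta_rot":[0,0,0],"travel":[0,0,0],"fingers":1},
    {"delta_rot":[0,0,0],"travel":[0,0,0],"fingers":1},
  ],
)

```text
clock: 29.85
tcp_pos: [0.5191, 0.3009, 0.0892]
orientation: [-0.0, 0.068, 0.998, -0.0]
wrist_force: [0.2, -1.4, -2.3]
finger_gap: 0.0311
grip_force: 49.9
```

Run:
```python
from h import *
s=env.get_state(); w=env.read_camera('wrist'); np.save('M4',wristM(s,w)); print(s['tcp_pos'],s['orientation'],s['joint_pos'].round(2))
c=shot('scene')['color']; t=shot('top')['color']
o=np.zeros((600,640,3),np.uint8); o[:400]=w['color']; o[400:,:320]=cv2.resize(c[80:230,300:540],(320,200)); o[400:,320:]=cv2.resize(t[100:300,60:380],(320,200)); cv2.imwrite('pics/w4.png',o[...,::-1])
```

```text
[0.51908965 0.30089077 0.08921105] [-4.92519401e-04  6.83461622e-02  9.97661465e-01 -4.01252696e-04] [ 0.39  0.44 -0.13  1.01 -0.    0.53]
```

View pics/w4.png

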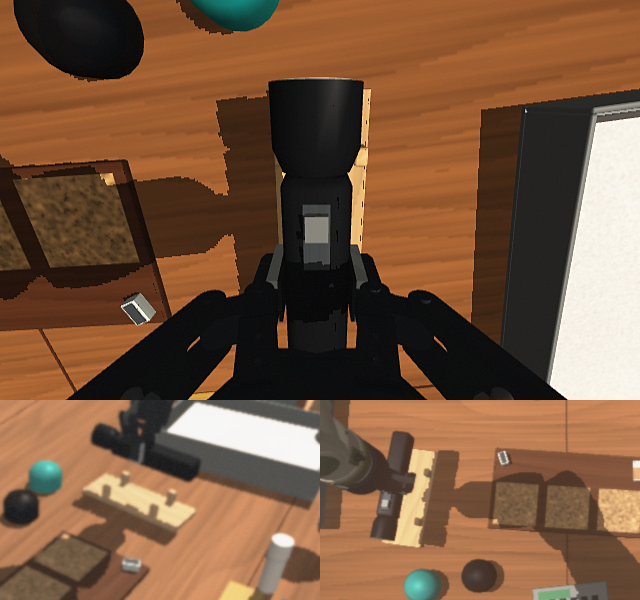

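Run:
```python
from h import *
w=env.read_camera('wrist'); M=np.load('M4.npy'); im=w['color']
hsv=cv2.cvtColor(im,cv2.COLOR_RGB2HSV)
m=((hsv[...,2]>150)&(hsv[...,1]<140)&(hsv[...,0]<30))
y=np.array([-np.sin(-.138),np.cos(-.138)])
s=np.load('M4.npy')
for v in [95,110,130,180,200,220,240]:
    u=np.where(m[v,255:390])[0]+255
    if len(u):
        for uu in (u.min(),u.max()): 
            p=ray(w,uu,v,.008,M)[:2]; print(v,uu,p.round(4),'lat from TCP mm',((p-[.5191,.3009])@y*1e3).round(1),im[v,uu])
```

```text
95 363 [0.4347 0.349 ] lat from TCP mm 36.0 [255 224 139]
95 369 [0.4353 0.3534] lat from TCP mm 40.5 [243 202 128]
110 362 [0.4452 0.3474] lat from TCP mm 35.9 [190 140  87]
110 369 [0.4459 0.3526] lat from TCP mm 41.2 [233 179 109]
130 362 [0.4599 0.3462] lat from TCP mm 36.7 [253 200 125]
130 367 [0.4604 0.35  ] lat from TCP mm 40.5 [239 193 123]
180 351 [0.4985 0.3339] lat from TCP mm 29.8 [252 204 126]
180 365 [0.5001 0.3452] lat from TCP mm 41.3 [233 176 108]
200 352 [0.5159 0.3331] lat from TCP mm 31.4 [255 209 129]
200 363 [0.5171 0.3422] lat from TCP mm 40.6 [252 207 130]
220 352 [0.534  0.3313] lat from TCP mm 32.2 [247 198 123]
220 362 [0.5351 0.3398] lat from TCP mm 40.8 [255 215 135]
240 351 [0.5529 0.3286] lat from TCP mm 32.1 [255 209 129]
240 361 [0.5541 0.3374] lat from TCP mm 40.9 [248 203 130]
```

Run:
```python
from h import *
w=env.read_camera('wrist'); M=np.load('M4.npy'); print(M[:3,3].round(3))
x=np.array([np.cos(-.138),np.sin(-.138)])
for z in (.09,.105,.118,.124):
    for v in (79,173): print(z,v,[((ray(w,u,v,z,M)[:2]-[.5191,.3009])@x*1e3).round(1) for u in (290,316,345)])
for u,v in [(271,85),(362,85)]: print(ray(w,u,v,.107,M))
```

```text
[0.435 0.314 0.232]
0.09 79 [np.float64(-95.1), np.float64(-95.1), np.float64(-95.2)]
0.09 173 [np.float64(-50.5), np.float64(-50.5), np.float64(-50.5)]
0.105 79 [np.float64(-94.0), np.float64(-94.0), np.float64(-94.0)]
0.105 173 [np.float64(-54.1), np.float64(-54.1), np.float64(-54.1)]
0.118 79 [np.float64(-93.1), np.float64(-93.1), np.float64(-93.1)]
0.118 173 [np.float64(-57.2), np.float64(-57.2), np.float64(-57.3)]
0.124 79 [np.float64(-92.6), np.float64(-92.6), np.float64(-92.7)]
0.124 173 [np.float64(-58.7), np.float64(-58.7), np.float64(-58.7)]
[0.42604062 0.29648752 0.107     ]
[0.43110903 0.33352861 0.107     ]
```

Call:
carry_out(
  series=[
    {"delta_rot":[0,0,0],"travel":[0,0.14,0],"fingers":1},
    {"delta_rot":[0,0,0],"travel":[0,0,-0.8],"fingers":1},
    {"delta_rot":[0,0,0],"travel":[0,0,-0.6],"fingers":1},
    {"delta_rot":[0,0,0],"travel":[0,0,-0.4],"fingers":1},
    {"delta_rot":[0,0,0],"travel":[0,0,-0.4],"fingers":1},
  ],
)

```text
clock: 30.72
tcp_pos: [0.5196, 0.3049, 0.034]
orientation: [-0.0, 0.068, 0.998, 0.0]
wrist_force: [-0.0, 0.1, -2.9]
finger_gap: 0.0314
grip_force: 50.1
```

Call:
carry_out(
  series=[
    {"delta_rot":[0,0,0],"travel":[0,0,-0.3],"fingers":1},
    {"delta_rot":[0,0,0],"travel":[0,0,-0.2],"fingers":1},
    {"delta_rot":[0,0,0],"travel":[0,0,-0.15],"fingers":1},
    {"delta_rot":[0,0,0],"travel":[0,0,0],"fingers":1},
  ],
)

```text
clock: 31.22
tcp_pos: [0.5195, 0.3049, 0.0182]
orientation: [-0.0, 0.068, 0.998, 0.0]
wrist_force: [0.8, 0.8, -2.3]
finger_gap: 0.0309
grip_force: 50.1
```

Call:
carry_out(
  series=[
    {"delta_rot":[0,0,0],"travel":[0,0,-0.08],"fingers":1},
    {"delta_rot":[0,0,0],"travel":[0,0,-0.06],"fingers":1},
    {"delta_rot":[0,0,0],"travel":[0,0,0],"fingers":1},
  ],
)

```text
clock: 31.6
tcp_pos: [0.5195, 0.3049, 0.0148]
orientation: [-0.0, 0.068, 0.998, 0.0]
wrist_force: [-0.1, -1.0, -2.4]
finger_gap: 0.0313
grip_force: 50.1
```

Call:
carry_out(
  series=[
    {"delta_rot":[0,0,0],"travel":[0,0,-0.04],"fingers":1},
    {"delta_rot":[0,0,0],"travel":[0,0,-0.03],"fingers":1},
    {"delta_rot":[0,0,0],"travel":[0,0,0],"fingers":1},
  ],
)

```text
clock: 31.98
tcp_pos: [0.5197, 0.3049, 0.0138]
orientation: [0.0, 0.068, 0.998, 0.0]
wrist_force: [-2.3, -0.9, 5.4]
finger_gap: 0.0312
grip_force: 50.8
```

Call:
carry_out(
  series=[
    {"delta_rot":[0,0,0],"travel":[0,0,0],"fingers":-1},
    {"delta_rot":[0,0,0],"travel":[0,0,0],"fingers":-1},
    {"delta_rot":[0,0,0],"travel":[0,0,0],"fingers":-1},
    {"delta_rot":[0,0,0],"travel":[0,0,0.6],"fingers":-1},
    {"delta_rot":[0,0,0],"travel":[0,0,1],"fingers":-1},
  ],
)

```text
clock: 32.6
tcp_pos: [0.519, 0.3046, 0.0534]
orientation: [-0.001, 0.068, 0.998, -0.0]
wrist_force: [0.5, -0.1, 0.5]
finger_gap: 0.0855
grip_force: 0.0
```

Call:
carry_out(
  series=[
    {"delta_rot":[0,0,0],"travel":[0,0,1],"fingers":-1},
    {"delta_rot":[0,0,0.35],"travel":[0,0,1],"fingers":-1},
    {"delta_rot":[0,0,0.35],"travel":[-0.16,-0.98,0.5],"fingers":-1},
    {"delta_rot":[0,0,0],"travel":[-0.16,-0.98,0],"fingers":-1},
    {"delta_rot":[0,0,0],"travel":[-0.16,-0.98,0],"fingers":-1},
  ],
)

```text
clock: 33.22
tcp_pos: [0.5079, 0.2309, 0.1171]
orientation: [0.001, 0.033, 0.999, 0.0]
wrist_force: [0.4, 0.4, -0.5]
finger_gap: 0.0857
grip_force: 0.0
```

Call:
carry_out(
  series=[
    {"delta_rot":[0,0,0],"travel":[-0.16,-0.98,0],"fingers":-1},
    {"delta_rot":[0,0,0],"travel":[-0.16,-0.98,0],"fingers":-1},
    {"delta_rot":[0,0,0],"travel":[-0.16,-0.98,0],"fingers":-1},
    {"delta_rot":[0,0,0],"travel":[-0.16,-0.98,0],"fingers":-1},
    {"delta_rot":[0,0,0],"travel":[-0.16,-0.98,0],"fingers":-1},
  ],
)

```text
clock: 33.85
tcp_pos: [0.4878, 0.1081, 0.1168]
orientation: [0.001, 0.033, 0.999, 0.0]
wrist_force: [-0.8, 0.6, -0.1]
finger_gap: 0.0856
grip_force: 0.0
```

Call:
carry_out(
  series=[
    {"delta_rot":[0,0,0],"travel":[-0.16,-0.98,0],"fingers":-1},
    {"delta_rot":[0,0,0],"travel":[-0.16,-0.98,0],"fingers":-1},
    {"delta_rot":[0,0,0],"travel":[-0.16,-0.98,0],"fingers":-1},
    {"delta_rot":[0,0,0],"travel":[-0.16,-0.98,0],"fingers":-1},
    {"delta_rot":[0,0,0],"travel":[-0.16,-0.98,0],"fingers":-1},
  ],
)

```text
clock: 34.48
tcp_pos: [0.4678, -0.0145, 0.1168]
orientation: [0.001, 0.033, 0.999, -0.0]
wrist_force: [0.9, 0.6, -0.2]
finger_gap: 0.0855
grip_force: 0.0
```

Call:
carry_out(
  series=[
    {"delta_rot":[0,0,0],"travel":[-0.16,-0.98,0],"fingers":-1},
    {"delta_rot":[0,0,0],"travel":[-0.16,-0.98,0],"fingers":-1},
    {"delta_rot":[0,0,0],"travel":[-0.16,-0.98,0],"fingers":-1},
    {"delta_rot":[0,0,0],"travel":[-0.16,-0.98,0],"fingers":-1},
    {"delta_rot":[0,0,0],"travel":[-0.16,-0.98,0],"fingers":-1},
  ],
)

```text
clock: 35.1
tcp_pos: [0.4478, -0.1371, 0.1168]
orientation: [0.001, 0.033, 0.999, -0.0]
wrist_force: [-0.0, -0.5, -0.1]
finger_gap: 0.0851
grip_force: 0.0
```

Call:
carry_out(
  series=[
    {"delta_rot":[0,0,0],"travel":[-0.16,-0.98,0],"fingers":-1},
    {"delta_rot":[0,0,0],"travel":[-0.16,-0.98,0],"fingers":-1},
    {"delta_rot":[0,0,0],"travel":[-0.16,-0.98,0],"fingers":-1},
    {"delta_rot":[0,0,0],"travel":[-0.16,-0.98,0],"fingers":-1},
    {"delta_rot":[0,0,0],"travel":[0,0,0],"fingers":-1},
  ],
)

```text
clock: 35.72
tcp_pos: [0.4319, -0.2358, 0.1166]
orientation: [0.001, 0.034, 0.999, -0.001]
wrist_force: [-0.7, 0.6, -0.3]
finger_gap: 0.0854
grip_force: 0.0
```

Run:
```python
from h import *
s=env.get_state(); w=env.read_camera('wrist'); np.save('M5',wristM(s,w)); print(s['tcp_pos'],s['orientation'])
t=shot('top')['color']; 
o=np.zeros((600,640,3),np.uint8); o[:320,:512]=cv2.resize(w['color'],(512,320)); o[320:,:400]=cv2.resize(t[130:270,100:300],(400,280),interpolation=cv2.INTER_CUBIC); cv2.imwrite('pics/w5.png',o[...,::-1])
```

```text
[ 0.43190528 -0.23575401  0.11663688] [ 8.14233817e-04  3.41588726e-02  9.99415935e-01 -5.45874285e-04]
```

View pics/w5.png

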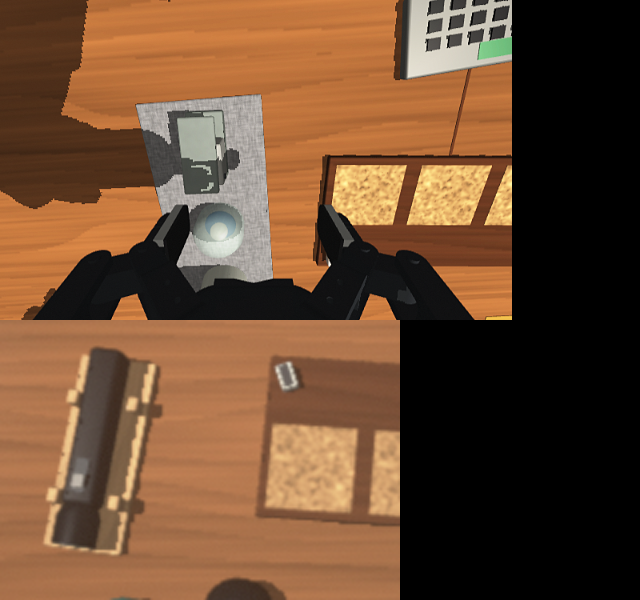

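Torch lies in the cradle, between the cheeks with the switch up (torch 75–125 × 348–548 in the lower crop, cheeks clear on both sides), centred once parallax is allowed for. Sharpener (287,376) is untouched, and punch and paperweight stand on the mat. Next, the punch.

Call:
carry_out(
  series=[
    {"delta_rot":[0,0,0],"travel":[-0.15,-1,0],"fingers":-1},
    {"delta_rot":[0,0,0],"travel":[-0.15,-1,0],"fingers":-1},
    {"delta_rot":[0,0,0],"travel":[0,0,-0.9],"fingers":-1},
    {"delta_rot":[0,0,0],"travel":[0,0,-1],"fingers":-1},
    {"delta_rot":[0,0,0],"travel":[0,0,-1],"fingers":-1},
  ],
)

```text
clock: 36.45
tcp_pos: [0.4244, -0.2831, 0.0428]
orientation: [0.0, 0.032, 0.999, 0.0]
wrist_force: [0.4, 0.1, -0.5]
finger_gap: 0.0855
grip_force: 0.0
```

Call:
carry_out(
  series=[
    {"delta_rot":[0,0,0],"travel":[0,0,-0.9],"fingers":-1},
    {"delta_rot":[0,0,0],"travel":[0,0,-0.27],"fingers":-1},
    {"delta_rot":[0,0,0],"travel":[0,0,0],"fingers":1},
    {"delta_rot":[0,0,0],"travel":[0,0,0],"fingers":1},
    {"delta_rot":[0,0,0],"travel":[0,0,0],"fingers":1},
  ],
  squeeze=60,
)

```text
clock: 37.08
tcp_pos: [0.4251, -0.2851, 0.0153]
orientation: [0.001, 0.033, 0.999, -0.001]
wrist_force: [-0.5, -0.4, 4.7]
finger_gap: 0.0394
grip_force: 60.2
```

Call:
carry_out(
  series=[
    {"delta_rot":[0,0,0],"travel":[0,0,0],"fingers":1},
    {"delta_rot":[0,0,0],"travel":[0,0,0],"fingers":1},
    {"delta_rot":[0,0,0],"travel":[0,0,0],"fingers":1},
  ],
)

```text
clock: 37.45
tcp_pos: [0.4251, -0.2851, 0.0153]
orientation: [0.001, 0.033, 0.999, -0.001]
wrist_force: [-1.1, 1.0, 6.4]
finger_gap: 0.0392
grip_force: 60.8
```

Call:
carry_out(
  series=[
    {"delta_rot":[0,0,0],"travel":[0,0,0.6],"fingers":1},
    {"delta_rot":[0,0,0],"travel":[0,0,1],"fingers":1},
    {"delta_rot":[0,0,0],"travel":[0,0.8,0.8],"fingers":1},
    {"delta_rot":[0,0,0],"travel":[0.23,0.96,0],"fingers":1},
    {"delta_rot":[0,0,0],"travel":[0.23,0.96,0],"fingers":1},
  ],
)

```text
clock: 38.08
tcp_pos: [0.4356, -0.2155, 0.0748]
orientation: [0.0, 0.033, 0.999, -0.0]
wrist_force: [0.2, 0.4, -3.0]
finger_gap: 0.0395
grip_force: 60.2
```

Call:
carry_out(
  series=[
    {"delta_rot":[0,0,0],"travel":[0.23,0.96,0],"fingers":1},
    {"delta_rot":[0,0,0],"travel":[0.23,0.96,0],"fingers":1},
    {"delta_rot":[0,0,0],"travel":[0.23,0.96,0],"fingers":1},
    {"delta_rot":[0,0,0],"travel":[0.23,0.96,0],"fingers":1},
    {"delta_rot":[0,0,0],"travel":[0.23,0.96,0],"fingers":1},
  ],
)

```text
clock: 38.7
tcp_pos: [0.4642, -0.0951, 0.0744]
orientation: [-0.0, 0.033, 0.999, 0.0]
wrist_force: [0.0, 0.2, -1.9]
finger_gap: 0.0396
grip_force: 60.2
```

Call:
carry_out(
  series=[
    {"delta_rot":[0,0,0],"travel":[0.23,0.96,0],"fingers":1},
    {"delta_rot":[0,0,0],"travel":[0.23,0.96,0],"fingers":1},
    {"delta_rot":[0,0,0],"travel":[0.23,0.96,0],"fingers":1},
    {"delta_rot":[0,0,0],"travel":[0.23,0.96,0],"fingers":1},
    {"delta_rot":[0,0,0],"travel":[0.23,0.96,0],"fingers":1},
  ],
)

```text
clock: 39.33
tcp_pos: [0.4929, 0.0248, 0.0744]
orientation: [-0.0, 0.033, 0.999, 0.0]
wrist_force: [1.3, -0.4, -3.2]
finger_gap: 0.0397
grip_force: 60.2
```

Call:
carry_out(
  series=[
    {"delta_rot":[0,0,0],"travel":[0.23,0.96,0],"fingers":1},
    {"delta_rot":[0,0,0],"travel":[0.23,0.96,0],"fingers":1},
    {"delta_rot":[0,0,0],"travel":[0.23,0.2,0],"fingers":1},
    {"delta_rot":[0,0,0],"travel":[0,0,0],"fingers":1},
    {"delta_rot":[0,0,0],"travel":[0,0,0],"fingers":1},
  ],
)

```text
clock: 39.95
tcp_pos: [0.51, 0.0762, 0.0739]
orientation: [-0.0, 0.033, 0.999, -0.0]
wrist_force: [-0.5, -0.1, -2.7]
finger_gap: 0.0395
grip_force: 60.3
```

Call:
carry_out(
  series=[
    {"delta_rot":[0,0,0],"travel":[0.3,0.87,0],"fingers":1},
    {"delta_rot":[0,0,0],"travel":[0,0,-0.8],"fingers":1},
    {"delta_rot":[0,0,0],"travel":[0,0,-0.7],"fingers":1},
    {"delta_rot":[0,0,0],"travel":[0,0,-0.4],"fingers":1},
    {"delta_rot":[0,0,0],"travel":[0,0,-0.14],"fingers":1},
  ],
)

```text
clock: 40.58
tcp_pos: [0.5173, 0.0981, 0.0223]
orientation: [-0.001, 0.033, 0.999, -0.0]
wrist_force: [0.0, -0.5, -2.8]
finger_gap: 0.0392
grip_force: 60.5
```

Call:
carry_out(
  series=[
    {"delta_rot":[0,0,0],"travel":[0,0,-0.04],"fingers":1},
    {"delta_rot":[0,0,0],"travel":[0,0,0],"fingers":1},
  ],
)

```text
clock: 40.83
tcp_pos: [0.5183, 0.0986, 0.0224]
orientation: [0.0, 0.033, 0.999, 0.0]
wrist_force: [-0.2, 0.2, -2.9]
finger_gap: 0.0392
grip_force: 60.5
```

Call:
carry_out(
  series=[
    {"delta_rot":[0,0,0],"travel":[-0.02,-0.02,-0.06],"fingers":1},
    {"delta_rot":[0,0,0],"travel":[0,0,-0.03],"fingers":1},
    {"delta_rot":[0,0,0],"travel":[0,0,0],"fingers":1},
  ],
)

```text
clock: 41.2
tcp_pos: [0.5182, 0.0983, 0.0213]
orientation: [0.001, 0.033, 0.999, 0.0]
wrist_force: [-3.1, 0.4, 6.3]
finger_gap: 0.0391
grip_force: 61.4
```

Call:
carry_out(
  series=[
    {"delta_rot":[0,0,0],"travel":[0,0,0],"fingers":-1},
    {"delta_rot":[0,0,0],"travel":[0,0,0],"fingers":-1},
    {"delta_rot":[0,0,0],"travel":[0,0,0.2],"fingers":-1},
    {"delta_rot":[0,0,0],"travel":[0,0,1],"fingers":-1},
    {"delta_rot":[0,0,0],"travel":[0,0,1],"fingers":-1},
  ],
)

```text
clock: 41.82
tcp_pos: [0.5171, 0.0981, 0.0751]
orientation: [-0.0, 0.033, 0.999, 0.0]
wrist_force: [0.4, -0.2, 0.2]
finger_gap: 0.0855
grip_force: 0.0
```

Call:
carry_out(
  series=[
    {"delta_rot":[0,0,0],"travel":[0,0,1],"fingers":-1},
    {"delta_rot":[0,0,0],"travel":[0,-0.96,0.4],"fingers":-1},
    {"delta_rot":[0,0,0],"travel":[0,-0.96,0],"fingers":-1},
    {"delta_rot":[0,0,0],"travel":[0,-0.96,0],"fingers":-1},
    {"delta_rot":[0,0,0],"travel":[0,-0.96,0],"fingers":-1},
  ],
)

```text
clock: 42.45
tcp_pos: [0.5174, 0.0014, 0.1099]
orientation: [0.0, 0.033, 0.999, 0.0]
wrist_force: [0.3, -0.7, 0.4]
finger_gap: 0.0855
grip_force: 0.0
```

Call:
carry_out(
  series=[
    {"delta_rot":[0,0,0],"travel":[0,-0.96,0],"fingers":-1},
    {"delta_rot":[0,0,0],"travel":[0,-0.96,0],"fingers":-1},
    {"delta_rot":[0,0,0],"travel":[0,-0.96,0],"fingers":-1},
    {"delta_rot":[0,0,0],"travel":[0,-0.96,0],"fingers":-1},
    {"delta_rot":[0,0,0],"travel":[0,-0.96,0],"fingers":-1},
  ],
)

```text
clock: 43.08
tcp_pos: [0.5173, -0.1187, 0.1098]
orientation: [0.0, 0.033, 0.999, 0.0]
wrist_force: [-0.1, -0.5, 0.1]
finger_gap: 0.0859
grip_force: 0.0
```

Call:
carry_out(
  series=[
    {"delta_rot":[0,0,0],"travel":[0,-0.96,0],"fingers":-1},
    {"delta_rot":[0,0,0],"travel":[0,-0.96,0],"fingers":-1},
    {"delta_rot":[0,0,0],"travel":[0,-0.96,0],"fingers":-1},
    {"delta_rot":[0,0,0],"travel":[0,-0.96,0],"fingers":-1},
    {"delta_rot":[0,0,0],"travel":[0,-0.96,0],"fingers":-1},
  ],
)

```text
clock: 43.7
tcp_pos: [0.5173, -0.2388, 0.1097]
orientation: [0.0, 0.033, 0.999, 0.0]
wrist_force: [-0.5, -0.1, 0.6]
finger_gap: 0.0852
grip_force: 0.0
```

Call:
carry_out(
  series=[
    {"delta_rot":[0,0,0],"travel":[0,-0.96,0],"fingers":-1},
    {"delta_rot":[0,0,0],"travel":[0,-0.96,0],"fingers":-1},
    {"delta_rot":[0,0,0],"travel":[0,0,0],"fingers":-1},
  ],
)

```text
clock: 44.08
tcp_pos: [0.5174, -0.2881, 0.1095]
orientation: [0.0, 0.034, 0.999, -0.0]
wrist_force: [-0.0, 0.3, 0.2]
finger_gap: 0.0856
grip_force: 0.0
```

Run:
```python
from h import *
s=env.get_state(); print(s['tcp_pos'])
t=shot('top')['color']; w=env.read_camera('wrist')['color']
o=np.zeros((600,792,3),np.uint8); o[:330,:540]=cv2.resize(t[140:250,220:400],(540,330),interpolation=cv2.INTER_CUBIC); o[335:585,:400]=cv2.resize(w,(400,250)); cv2.imwrite('pics/w6.png',o[...,::-1])
```

```text
[ 0.51742179 -0.28811722  0.10945734]
```

View pics/w6.png

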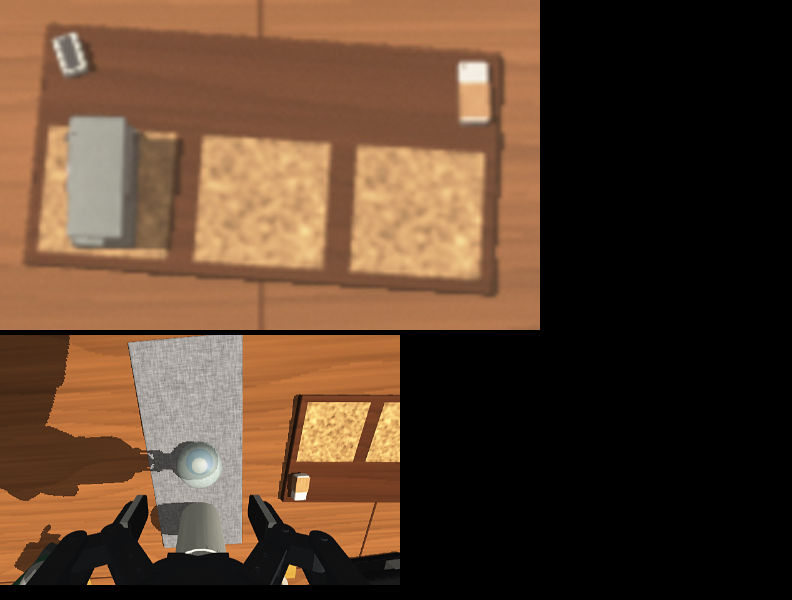

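Top crop (3×): the punch corner at (69,117) is at the same pixel as at the start, front to back on its inlay; eraser and sharpener unmoved. Now the paperweight.

Call:
carry_out(
  series=[
    {"delta_rot":[0,0,0],"travel":[0.1,0.13,-0.4],"fingers":-1},
    {"delta_rot":[0,0,0],"travel":[0,0,-1],"fingers":-1},
    {"delta_rot":[0,0,0],"travel":[0,0,-1],"fingers":-1},
    {"delta_rot":[0,0,0],"travel":[0,0,-1],"fingers":-1},
    {"delta_rot":[0,0,0],"travel":[0,0,-0.6],"fingers":-1},
  ],
)

```text
clock: 44.8
tcp_pos: [0.5191, -0.2809, 0.0078]
orientation: [-0.001, 0.032, 0.999, 0.001]
wrist_force: [-0.6, -0.1, -0.1]
finger_gap: 0.0854
grip_force: 0.0
```

Call:
carry_out(
  series=[
    {"delta_rot":[0,0,0],"travel":[0,0,-0.2],"fingers":-1},
    {"delta_rot":[0,0,0],"travel":[0,0,-0.06],"fingers":-1},
    {"delta_rot":[0,0,0],"travel":[0,0,0],"fingers":-1},
  ],
)

```text
clock: 45.18
tcp_pos: [0.5204, -0.283, 0.0038]
orientation: [0.001, 0.033, 0.999, -0.0]
wrist_force: [0.1, -0.0, -0.1]
finger_gap: 0.0854
grip_force: 0.0
```

Call:
carry_out(
  series=[
    {"delta_rot":[0,0,0],"travel":[0,0,0],"fingers":1},
    {"delta_rot":[0,0,0],"travel":[0,0,0],"fingers":1},
    {"delta_rot":[0,0,0],"travel":[0,0,0],"fingers":1},
    {"delta_rot":[0,0,0],"travel":[0,0,0],"fingers":1},
  ],
  squeeze=50,
)

```text
clock: 45.68
tcp_pos: [0.5204, -0.2836, 0.0046]
orientation: [0.001, 0.033, 0.999, -0.001]
wrist_force: [-1.2, -0.0, 4.6]
finger_gap: 0.0601
grip_force: 54.0
```

Call:
carry_out(
  series=[
    {"delta_rot":[0,0,0],"travel":[0,0,0.3],"fingers":1},
    {"delta_rot":[0,0,0],"travel":[0,0,0.9],"fingers":1},
    {"delta_rot":[0,0,0],"travel":[0,0,0.8],"fingers":1},
    {"delta_rot":[0,0,0],"travel":[-0.08,0.8,0],"fingers":1},
    {"delta_rot":[0,0,0],"travel":[-0.08,0.94,0],"fingers":1},
  ],
)

```text
clock: 46.3
tcp_pos: [0.5148, -0.2372, 0.0522]
orientation: [-0.001, 0.033, 0.999, 0.001]
wrist_force: [0.0, 0.3, -4.2]
finger_gap: 0.0604
grip_force: 55.2
```

Call:
carry_out(
  series=[
    {"delta_rot":[0,0,0],"travel":[-0.08,0.94,0],"fingers":1},
    {"delta_rot":[0,0,0],"travel":[-0.08,0.94,0],"fingers":1},
    {"delta_rot":[0,0,0],"travel":[-0.08,0.94,0],"fingers":1},
    {"delta_rot":[0,0,0],"travel":[-0.08,0.94,0],"fingers":1},
    {"delta_rot":[0,0,0],"travel":[-0.08,0.94,0],"fingers":1},
  ],
)

```text
clock: 46.92
tcp_pos: [0.5056, -0.1198, 0.053]
orientation: [0.0, 0.033, 0.999, 0.0]
wrist_force: [-0.2, 0.1, -4.0]
finger_gap: 0.0606
grip_force: 55.2
```

Call:
carry_out(
  series=[
    {"delta_rot":[0,0,0],"travel":[-0.08,0.94,0],"fingers":1},
    {"delta_rot":[0,0,0],"travel":[-0.08,0.94,0],"fingers":1},
    {"delta_rot":[0,0,0],"travel":[-0.08,0.94,0],"fingers":1},
    {"delta_rot":[0,0,0],"travel":[-0.08,0.94,0],"fingers":1},
    {"delta_rot":[0,0,0],"travel":[0,0,0],"fingers":1},
  ],
)

```text
clock: 47.55
tcp_pos: [0.497, -0.0254, 0.053]
orientation: [-0.0, 0.031, 1.0, 0.0]
wrist_force: [0.5, 0.8, -3.7]
finger_gap: 0.0601
grip_force: 55.2
```

Call:
carry_out(
  series=[
    {"delta_rot":[0,0,0],"travel":[0,0,0],"fingers":1},
  ],
)

```text
clock: 47.68
tcp_pos: [0.498, -0.0274, 0.0532]
orientation: [0.0, 0.033, 0.999, -0.0]
wrist_force: [0.4, 0.2, -2.6]
finger_gap: 0.0607
grip_force: 55.2
```

Call:
carry_out(
  series=[
    {"delta_rot":[0,0,0],"travel":[-0.03,0.95,0],"fingers":1},
    {"delta_rot":[0,0,0],"travel":[0,0,-0.6],"fingers":1},
    {"delta_rot":[0,0,0],"travel":[0,0,-0.5],"fingers":1},
    {"delta_rot":[0,0,0],"travel":[0,0,-0.3],"fingers":1},
    {"delta_rot":[0,0,0],"travel":[0,0,-0.12],"fingers":1},
  ],
)

```text
clock: 48.3
tcp_pos: [0.4965, -0.0043, 0.0141]
orientation: [-0.001, 0.033, 0.999, 0.0]
wrist_force: [0.4, 0.9, -3.1]
finger_gap: 0.0601
grip_force: 55.3
```

Call:
carry_out(
  series=[
    {"delta_rot":[0,0,0],"travel":[0,0,-0.06],"fingers":1},
    {"delta_rot":[0,0,0],"travel":[0,0,0],"fingers":1},
  ],
)

```text
clock: 48.55
tcp_pos: [0.4973, -0.004, 0.0137]
orientation: [0.0, 0.033, 0.999, 0.0]
wrist_force: [0.6, -0.2, -2.7]
finger_gap: 0.0607
grip_force: 55.3
```

Call:
carry_out(
  series=[
    {"delta_rot":[0,0,0],"travel":[0,0,-0.04],"fingers":1},
    {"delta_rot":[0,0,0],"travel":[0,0,-0.03],"fingers":1},
    {"delta_rot":[0,0,0],"travel":[0,0,0],"fingers":1},
  ],
)

```text
clock: 48.92
tcp_pos: [0.4971, -0.0038, 0.0119]
orientation: [0.0, 0.033, 0.999, 0.0]
wrist_force: [0.2, -0.0, -3.4]
finger_gap: 0.0604
grip_force: 55.3
```

Call:
carry_out(
  series=[
    {"delta_rot":[0,0,0],"travel":[0,0,-0.03],"fingers":1},
    {"delta_rot":[0,0,0],"travel":[0,0,-0.03],"fingers":1},
    {"delta_rot":[0,0,0],"travel":[0,0,0],"fingers":1},
  ],
)

```text
clock: 49.3
tcp_pos: [0.4972, -0.0039, 0.0106]
orientation: [0.0, 0.033, 0.999, -0.0]
wrist_force: [-1.6, 1.4, 0.2]
finger_gap: 0.0606
grip_force: 55.6
```

Call:
carry_out(
  series=[
    {"delta_rot":[0,0,0],"travel":[0,0,0],"fingers":-1},
    {"delta_rot":[0,0,0],"travel":[0,0,0],"fingers":-1},
    {"delta_rot":[0,0,0],"travel":[0,0,0],"fingers":-1},
    {"delta_rot":[0,0,0],"travel":[0,0,0.8],"fingers":-1},
    {"delta_rot":[0,0,0],"travel":[0,0,1],"fingers":-1},
  ],
)

```text
clock: 49.92
tcp_pos: [0.4965, -0.0038, 0.0553]
orientation: [-0.001, 0.033, 0.999, 0.0]
wrist_force: [0.3, -0.2, 0.8]
finger_gap: 0.0857
grip_force: 0.0
```

Call:
carry_out(
  series=[
    {"delta_rot":[0,0,0],"travel":[0,0,1],"fingers":-1},
    {"delta_rot":[0,0,0],"travel":[0,0,1],"fingers":-1},
    {"delta_rot":[0,0,0],"travel":[0,0,1],"fingers":-1},
    {"delta_rot":[0,0,0],"travel":[0.41,-0.95,0],"fingers":-1},
    {"delta_rot":[0,0,0],"travel":[0.41,-0.95,0],"fingers":-1},
  ],
)

```text
clock: 50.55
tcp_pos: [0.5182, -0.0517, 0.131]
orientation: [0.001, 0.032, 0.999, -0.0]
wrist_force: [-0.0, 0.1, -0.2]
finger_gap: 0.0856
grip_force: 0.0
```

Call:
carry_out(
  series=[
    {"delta_rot":[0,0,0],"travel":[0.41,-0.95,0],"fingers":-1},
    {"delta_rot":[0,0,0],"travel":[0.41,-0.95,0],"fingers":-1},
    {"delta_rot":[0,0,0],"travel":[0.41,-0.95,0],"fingers":-1},
    {"delta_rot":[0,0,0],"travel":[0.41,-0.95,0],"fingers":-1},
    {"delta_rot":[0,0,0],"travel":[0.41,-0.95,0],"fingers":-1},
  ],
)

```text
clock: 51.18
tcp_pos: [0.5692, -0.1714, 0.1302]
orientation: [-0.0, 0.033, 0.999, 0.0]
wrist_force: [0.1, 0.7, 0.5]
finger_gap: 0.0851
grip_force: 0.0
```

Call:
carry_out(
  series=[
    {"delta_rot":[0,0,0],"travel":[0.41,-0.95,0],"fingers":-1},
    {"delta_rot":[0,0,0],"travel":[0.41,-0.95,0],"fingers":-1},
    {"delta_rot":[0,0,0],"travel":[0.41,-0.95,0],"fingers":-1},
    {"delta_rot":[0,0,0],"travel":[0.41,-0.95,0],"fingers":-1},
    {"delta_rot":[0,0,0],"travel":[0.41,-0.95,0],"fingers":-1},
  ],
)

```text
clock: 51.8
tcp_pos: [0.6203, -0.2901, 0.13]
orientation: [-0.0, 0.033, 0.999, 0.0]
wrist_force: [0.6, -0.1, -0.6]
finger_gap: 0.0853
grip_force: 0.0
```

Call:
carry_out(
  series=[
    {"delta_rot":[0,0,0],"travel":[0,0,0],"fingers":-1},
    {"delta_rot":[0,0,0],"travel":[0,0,0],"fingers":-1},
  ],
)

```text
clock: 52.05
tcp_pos: [0.6196, -0.2884, 0.1298]
orientation: [-0.001, 0.033, 0.999, 0.001]
wrist_force: [1.0, 0.4, 0.3]
finger_gap: 0.0856
grip_force: 0.0
```

Run:
```python
from h import *
s=env.get_state(); print(s['tcp_pos'])
t=shot('top')['color']; w=env.read_camera('wrist')['color']
o=np.zeros((600,792,3),np.uint8); o[:330,:540]=cv2.resize(t[140:250,220:400],(540,330),interpolation=cv2.INTER_CUBIC); o[335:585,:400]=cv2.resize(w,(400,250)); cv2.imwrite('pics/w7.png',o[...,::-1])
```

```text
[ 0.61958377 -0.28843542  0.12980656]
```

View pics/w7.png

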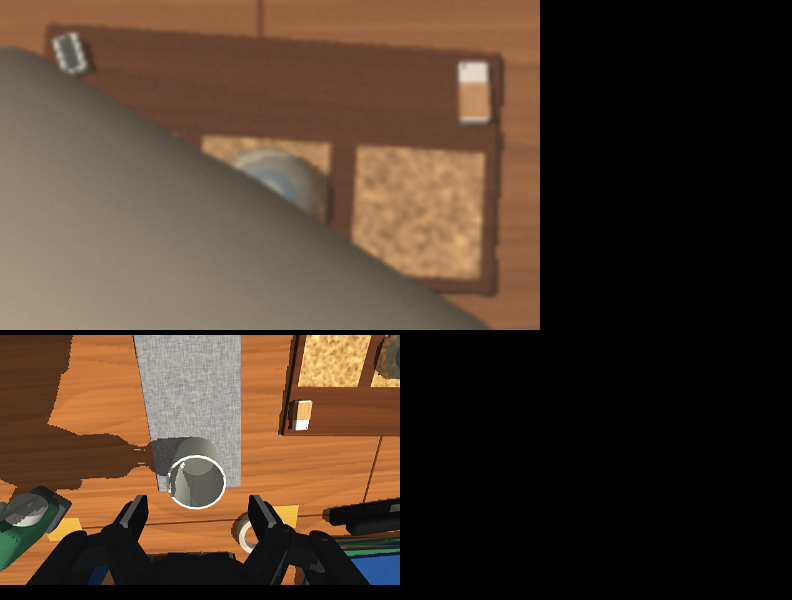

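Call:
carry_out(
  series=[
    {"delta_rot":[0,0,0],"travel":[0,-0.05,-0.6],"fingers":-1},
    {"delta_rot":[0,0,0],"travel":[0,0,-1],"fingers":-1},
    {"delta_rot":[0,0,0],"travel":[0,0,-1],"fingers":-1},
    {"delta_rot":[0,0,0],"travel":[0,0,-0.8],"fingers":-1},
    {"delta_rot":[0,0,0],"travel":[0,0,0],"fingers":1},
  ],
  squeeze=40,
)

```text
clock: 52.78
tcp_pos: [0.6182, -0.2888, 0.0427]
orientation: [-0.002, 0.033, 0.999, 0.001]
wrist_force: [-1.0, -2.3, 5.3]
finger_gap: 0.0699
grip_force: 0.0
```

Call:
carry_out(
  series=[
    {"delta_rot":[0,0,0],"travel":[0,0,0],"fingers":1},
    {"delta_rot":[0,0,0],"travel":[0,0,0],"fingers":1},
    {"delta_rot":[0,0,0],"travel":[0,0,0],"fingers":1},
    {"delta_rot":[0,0,0],"travel":[0,0,0],"fingers":1},
  ],
)

```text
clock: 53.28
tcp_pos: [0.6202, -0.2901, 0.0456]
orientation: [0.0, 0.033, 0.999, -0.0]
wrist_force: [-0.4, -0.5, -2.5]
finger_gap: 0.0662
grip_force: 39.6
```

Call:
carry_out(
  series=[
    {"delta_rot":[0,0,0],"travel":[0,0,0.6],"fingers":1},
    {"delta_rot":[0,0,0],"travel":[0,0,1],"fingers":1},
    {"delta_rot":[0,0,0],"travel":[0,0,0.6],"fingers":1},
    {"delta_rot":[0,0,0],"travel":[-0.66,0.94,0],"fingers":1},
    {"delta_rot":[0,0,0],"travel":[-0.66,0.94,0],"fingers":1},
  ],
)

```text
clock: 53.9
tcp_pos: [0.5871, -0.243, 0.1013]
orientation: [0.001, 0.033, 0.999, -0.0]
wrist_force: [0.1, 0.6, -1.4]
finger_gap: 0.0658
grip_force: 41.5
```

Call:
carry_out(
  series=[
    {"delta_rot":[0,0,0],"travel":[-0.66,0.94,0],"fingers":1},
    {"delta_rot":[0,0,0],"travel":[-0.66,0.94,0],"fingers":1},
    {"delta_rot":[0,0,0],"travel":[-0.66,0.94,0],"fingers":1},
    {"delta_rot":[0,0,0],"travel":[-0.66,0.94,0],"fingers":1},
    {"delta_rot":[0,0,0],"travel":[-0.66,0.94,0],"fingers":1},
  ],
)

```text
clock: 54.52
tcp_pos: [0.5043, -0.125, 0.1011]
orientation: [0.001, 0.033, 0.999, -0.0]
wrist_force: [-0.5, 0.7, -1.6]
finger_gap: 0.0661
grip_force: 41.5
```

Call:
carry_out(
  series=[
    {"delta_rot":[0,0,0],"travel":[-0.63,0.93,0],"fingers":1},
    {"delta_rot":[0,0,0],"travel":[0,0,0],"fingers":1},
    {"delta_rot":[0,0,0],"travel":[0,0,0],"fingers":1},
  ],
)

```text
clock: 54.9
tcp_pos: [0.4898, -0.1028, 0.1011]
orientation: [0.001, 0.033, 0.999, -0.0]
wrist_force: [0.8, -1.0, -1.8]
finger_gap: 0.0663
grip_force: 41.4
```

Call:
carry_out(
  series=[
    {"delta_rot":[0,0,0],"travel":[-0.04,0.02,-0.6],"fingers":1},
    {"delta_rot":[0,0,0],"travel":[0,0,-0.7],"fingers":1},
    {"delta_rot":[0,0,0],"travel":[0,0,-0.4],"fingers":1},
    {"delta_rot":[0,0,0],"travel":[0,0,-0.2],"fingers":1},
    {"delta_rot":[0,0,0],"travel":[0,0,-0.04],"fingers":1},
  ],
)

```text
clock: 55.52
tcp_pos: [0.4878, -0.102, 0.0514]
orientation: [-0.0, 0.033, 0.999, 0.0]
wrist_force: [-0.0, -0.1, -1.2]
finger_gap: 0.0662
grip_force: 41.4
```

Call:
carry_out(
  series=[
    {"delta_rot":[0,0,0],"travel":[0,0,-0.03],"fingers":1},
    {"delta_rot":[0,0,0],"travel":[0,0,0],"fingers":1},
  ],
)

```text
clock: 55.78
tcp_pos: [0.4882, -0.102, 0.0515]
orientation: [0.0, 0.033, 0.999, -0.0]
wrist_force: [-0.8, -0.3, -1.8]
finger_gap: 0.0664
grip_force: 41.4
```

Call:
carry_out(
  series=[
    {"delta_rot":[0,0,0],"travel":[0,0,-0.04],"fingers":1},
    {"delta_rot":[0,0,0],"travel":[0,0,0],"fingers":1},
  ],
)

```text
clock: 56.02
tcp_pos: [0.4878, -0.1018, 0.0502]
orientation: [0.0, 0.033, 0.999, 0.0]
wrist_force: [-0.3, -0.0, -2.2]
finger_gap: 0.066
grip_force: 41.4
```

Call:
carry_out(
  series=[
    {"delta_rot":[0,0,0],"travel":[0,0,-0.04],"fingers":1},
    {"delta_rot":[0,0,0],"travel":[0,0,0],"fingers":1},
  ],
)

```text
clock: 56.28
tcp_pos: [0.4881, -0.1019, 0.0496]
orientation: [0.0, 0.033, 0.999, -0.0]
wrist_force: [-1.4, -0.1, 3.9]
finger_gap: 0.0659
grip_force: 41.5
```

Contact. Release, rise straight up, move clear to the right and look.

Call:
carry_out(
  series=[
    {"delta_rot":[0,0,0],"travel":[0,0,0],"fingers":-1},
    {"delta_rot":[0,0,0],"travel":[0,0,0],"fingers":-1},
    {"delta_rot":[0,0,0],"travel":[0,0,0],"fingers":-1},
    {"delta_rot":[0,0,0],"travel":[0,0,0.6],"fingers":-1},
    {"delta_rot":[0,0,0],"travel":[0,0,1],"fingers":-1},
  ],
)

```text
clock: 56.9
tcp_pos: [0.4872, -0.1017, 0.0896]
orientation: [-0.001, 0.033, 0.999, 0.0]
wrist_force: [-0.2, -0.2, -0.0]
finger_gap: 0.0854
grip_force: 0.0
```

Call:
carry_out(
  series=[
    {"delta_rot":[0,0,0],"travel":[0,0,1],"fingers":-1},
    {"delta_rot":[0,0,0],"travel":[0,0,1],"fingers":-1},
    {"delta_rot":[0,0,0],"travel":[0,0,1],"fingers":-1},
    {"delta_rot":[0,0,0],"travel":[0,-0.9,0.5],"fingers":-1},
    {"delta_rot":[0,0,0],"travel":[-0.2,-1,0],"fingers":-1},
  ],
)

```text
clock: 57.52
tcp_pos: [0.484, -0.1501, 0.1792]
orientation: [0.002, 0.032, 0.999, -0.001]
wrist_force: [-0.8, -0.1, -0.4]
finger_gap: 0.0853
grip_force: 0.0
```

Call:
carry_out(
  series=[
    {"delta_rot":[0,0,0],"travel":[-0.2,-1,0],"fingers":-1},
    {"delta_rot":[0,0,0],"travel":[-0.2,-1,0],"fingers":-1},
    {"delta_rot":[0,0,0],"travel":[-0.2,-1,0],"fingers":-1},
    {"delta_rot":[0,0,0],"travel":[-0.2,-1,0],"fingers":-1},
    {"delta_rot":[0,0,0],"travel":[-0.2,-1,0],"fingers":-1},
  ],
)

```text
clock: 58.15
tcp_pos: [0.4577, -0.2753, 0.1777]
orientation: [0.0, 0.033, 0.999, -0.0]
wrist_force: [0.0, 0.4, 1.1]
finger_gap: 0.0852
grip_force: 0.0
```

Call:
carry_out(
  series=[
    {"delta_rot":[0,0,0],"travel":[-0.2,-1,0],"fingers":-1},
    {"delta_rot":[0,0,0],"travel":[-0.2,-1,0],"fingers":-1},
    {"delta_rot":[0,0,0],"travel":[-0.2,-1,0],"fingers":-1},
    {"delta_rot":[0,0,0],"travel":[-0.2,-1,0],"fingers":-1},
    {"delta_rot":[0,0,0],"travel":[0,0,0],"fingers":-1},
  ],
)

```text
clock: 58.78
tcp_pos: [0.4375, -0.3763, 0.177]
orientation: [0.0, 0.034, 0.999, -0.0]
wrist_force: [-0.4, 0.8, 0.4]
finger_gap: 0.085
grip_force: 0.0
```

Run:
```python
from h import *
t=shot('top')['color']
o=np.zeros((600,792,3),np.uint8); o[:]=0
o[:484,:]=cv2.resize(t[140:250,220:400],(792,484),interpolation=cv2.INTER_CUBIC); cv2.imwrite('pics/w8.png',o[:484,...,::-1])
```

```text
(no output)
```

View pics/w8.png

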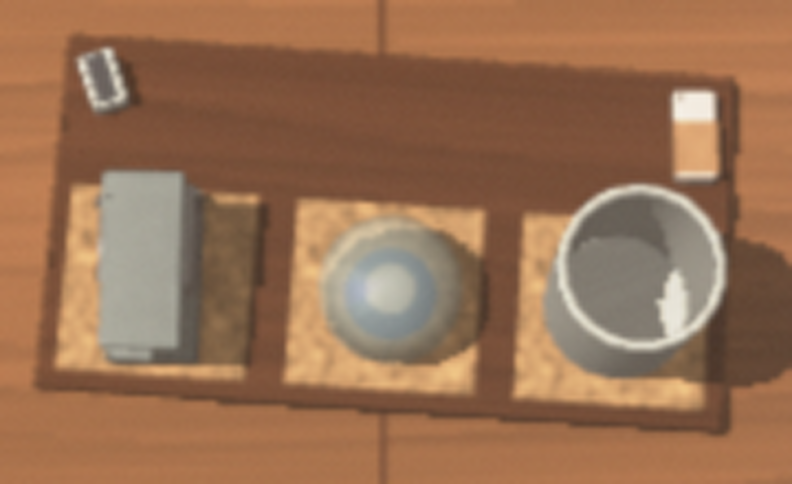

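Against the start picture the punch is at the same pixels. The paperweight is about 3 mm off (ball at 391,288; was 384,288) and the tin about 3 mm (rim at 642,267; was 637,272). All three stand upright on their own inlays, eraser and sharpener unmoved. Handing in.

```bash
python3 -c "
from workcell import env
print(env.hand_in())"
```

```text
the job is handed in; nothing more can be done
None
```

The job is handed in: the torch lies in its cradle, switch up, and the tin, punch and paperweight stand back on their own inlays. The punch is where it started, the tin and paperweight about 3 mm from their starting positions, the sharpener and eraser were left alone, and it took about 59 s of the 136 s allowed.

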